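# Static balance check of fan drums on a roller stand

### The arm

A 7-joint arm with a two-finger parallel gripper is mounted at the origin on a cart in front of the work surface, level with it; the furniture and walls round the work are solid. World frame = base frame: x ahead of the robot, y to its left, z up, the work surface at z = 0. Lengths are in m, angles in rad, forces in N, time in s.
With the tool pointing down it reaches from about 0.425 to 0.925 m from the base axis. Payload 6.8 kg.
Tool frame: the origin (TCP) lies at the very end of the fingers, on their centre line; the grasp point (between the pads) lies 19 mm behind it; z points along the fingers, y is the line along which they close (so a half turn about z gives the same grasp; the last joint's range is limited). The gripper opens to 85 mm and grips with 20 to 120 N. Pads are 22 mm wide; open, the fingers measure 114 mm over their backs; the gripper's body (76 mm by 85 mm) begins 54 mm behind the grasp point. The pads swing forward as they close: fully open they stand 13 mm farther back than shut.
Start: joints at [-1.395, 0.477, 0.022, 1.555, -0.011, 1.109, -0.083], TCP at [0.189, 0.648, 0.231] pointing down, gripper open.
Joint ranges: [-2.96, 2.96], [-0.34, 2.1], [-1.41, 1.46], [0.24, 2.44], [-1.37, 4.51], [0.17, 1.92], [-2.96, 2.96]. Speed limits (rad/s): [2.39, 2.39, 3.14, 3.14, 3.14, 3.14, 3.14].

### API

Orientations are given as a unit quaternion [w, x, y, z].
In Python, from station import telemetry, viewer, job, search_frame, cut_out gives the robot as it stands. The module is installed in compiled form; this text tells all that it offers.
- The arm moves only by the shell command python3 -m crank 'ROWS' [FORCE]. ROWS is JSON, a list of rows, each an object with "delta_rot": the turn, a rotation vector about the tool's x, y, z in degrees, a list of three; "xyz": the shift along the tool's x, y, z in m, a list of three; "fingers": the gripper command: -1 is fully open, 1 is shut, values between are in proportion. In form: [{"delta_rot": [ax, ay, az], "xyz": [dx, dy, dz], "fingers": fingers}, ...]. A call has 1 to 10 rows; each row is the pose to reach, as a shift and turn from the pose commanded when the call began, along the tool's axes at that moment; what a row does not reach only later rows make up. A row lasts 1/10 s, in which the tool goes at most 50 mm and 8.59 degrees, less where a joint would pass 70% of its speed; a pose out of reach is approached as far as the arm can. A call with a gripper value outside its range is refused whole. The fingers move at their own pace and stop on an object; FORCE is the grip in N (left out, the last holds). Time passes only in rows, so rows that repeat a pose let the fingers close. It gives the time, the measured TCP pose, the force, the opening and the grip force at its end, in the units of the state.
- telemetry.get_obs(): the state, without advancing time (a new reading comes with each control period).
- viewer.read_camera(name): name is "scene" or "top" or "wrist"; returns a dict with "img" (420x560x3 uint8, red, green, blue), "fx", "fy", "cx", "cy" (pixels), "origin" and "rotation" of the camera in the world. Camera axes: x right, y up, looking along -z (the intrinsics and any distortion apply to the point x, -y, -z); pixel columns grow to the right and rows downward; lengths in m; the calibration is good to about 2 mm. A picture is of the moment at which its call begins. There is no depth.
- job.hand_in(): hands the job in; it is judged then, once.
Trained networks look in the newest picture that a camera, given by its name, has taken for a name from the list of things; names that differ only in an ending like _2 or _b are one class to them, and where a whole thing is asked for, a point or a joint stands for the part that bears it (a point fixed in the world has none). Each returns a list of dicts, best first, with "score" (0 to 1); they miss things now and then, are a little off and sometimes report something else, mostly with a low value. They report only what shows in the picture. A call takes as long as a camera call.
- search_frame(camera, thing): "pixel" ([column, row] in pixels, amid what is visible of it).
- cut_out(camera, thing): "pixels" (420x560 bool, what is visible of it) and "pixel" ([column, row] in pixels, amid what is visible of it).
The state is a dict: "t": time; "q": joint angles; "joint_vel": joint speeds; "joint_torque": joint torques, N m; "eef_pos": TCP position; "tool_rot": TCP orientation; "contact_force": force on the tool from outside, world axes, zero at the start; "torque": the same for the moment, N m; "gripper_width": opening from 0.0 (shut) to 1.0 (fully open); "grasp_force": force on a finger pad.
Only numpy, scipy, OpenCV 4.12 (cv2) and the standard library are available. Lean on these libraries where they do the work, as an engineer would, in place of code of your own. Each camera call takes 0.05 s, during which the arm holds its last target. There are 200 camera calls.

### The job

Balance the fan drums: flick the red brake lever of the roller stand up to release it, then lift every pale fan drum out of the blue mould and lay each in a bay of its own on the rollers, and let them turn freely until their heavy side hangs straight down and they are at rest. Then push the brake lever fully down to lock them like that, set one brass saddle weight upright astride the middle of each drum, over its light side, and leave the other things on the table where they are.

Things in the scene. Friction and masses are not known exactly. Their poses are not given: they have to be found in the camera images.
- mould: Blue lower mould half, 262x104x26 mm, fixed. Origin: centre of underside. Three troughs in a row at local x = -80, 0, +80 mm; a drum lies in one with its axis along local y, centre 32.5 mm above the table, upper half clear. Beside each trough a finger relief (16 mm either side of local y = 0, 24 mm free beside the drum) goes down to 8 mm above the table.
- stand: Roller stand, grey base 252x112x8 mm, fixed. Origin: centre of underside. Three bays at local x = -80, 0, +80 mm, each with two free rollers along local y, 24 mm either side of its centre, axis 30 mm high, orange wheels of radius 11 mm at y = +-22 mm. Aluminium cheeks, 44 mm high, at y = +-40 to +-47 mm keep a drum in. Brake lever on the local +y side.
- bay0 (a point): Where a drum's centre lies when it rests on the rollers of the bay at local x = -80 mm, 54 mm above the table; the drum's axis is then along the stand's local y. Its frame is parallel to the stand's.
- bay1 (a point): The same for the bay at local x = 0.
- bay2 (a point): The same for the bay at local x = +80 mm.
- brake (a joint): Brake lever, rad: 0 = up, released; 0.24 = fully down, locked (as at the start). It stays where it is left (friction, about 8 N at the handle, up to 20 N when it also lifts drums). Its hinge line runs along the stand's local x through local y = 54, z = 20 mm. Down, it raises a rubber rod by 12 mm under the drums of all bays, which keeps them from turning.
- brake_pad (a point): Centre of the lever's red handle pad, 26 mm wide along the stand's local x, 36 mm along local y, 12 mm thick, nothing beside or below it. It is about 58 mm above the table and at local y = 122 mm when released, 41 mm and y = 129 mm when locked.
- drum0: Pale metal fan drum with dark louvres: cylinder, 46 mm diameter, 66 mm long, about 0.2 kg. Origin: its middle; axis along local y. An insert (brass seen in the end faces) makes the local -z side heavy; a red stripe marks the light side, local +z, which points up when settled. Settling on free rollers takes about 1 to 2 s, to within about 0.2 rad. May be absent (2 or 3 are there).
- drum1: Pale metal fan drum with dark louvres: cylinder, 46 mm diameter, 66 mm long, about 0.2 kg. Origin: its middle; axis along local y. An insert (brass seen in the end faces) makes the local -z side heavy; a red stripe marks the light side, local +z, which points up when settled. Settling on free rollers takes about 1 to 2 s, to within about 0.2 rad. May be absent (2 or 3 are there).
- drum2: Pale metal fan drum with dark louvres: cylinder, 46 mm diameter, 66 mm long, about 0.2 kg. Origin: its middle; axis along local y. An insert (brass seen in the end faces) makes the local -z side heavy; a red stripe marks the light side, local +z, which points up when settled. Settling on free rollers takes about 1 to 2 s, to within about 0.2 rad. May be absent (2 or 3 are there).
- clip0: Brass saddle weight with a green grip fin, 0.02 kg, three of them on the table (a spare if there are 2 drums). An arch 47 mm wide along local x, 26 mm along local y, that fits a drum lying along local y. Fin on top: 12 mm thick along x, 24 mm along y, from 16 to 38 mm above the origin. Origin: middle of the underside; it is 11 mm above the drum's axis (about 66 mm above the table) when seated.
- clip1: Brass saddle weight with a green grip fin, 0.02 kg, three of them on the table (a spare if there are 2 drums). An arch 47 mm wide along local x, 26 mm along local y, that fits a drum lying along local y. Fin on top: 12 mm thick along x, 24 mm along y, from 16 to 38 mm above the origin. Origin: middle of the underside; it is 11 mm above the drum's axis (about 66 mm above the table) when seated.
- clip2: Brass saddle weight with a green grip fin, 0.02 kg, three of them on the table (a spare if there are 2 drums). An arch 47 mm wide along local x, 26 mm along local y, that fits a drum lying along local y. Fin on top: 12 mm thick along x, 24 mm along y, from 16 to 38 mm above the origin. Origin: middle of the underside; it is 11 mm above the drum's axis (about 66 mm above the table) when seated.
- spice_a: Spice jar with green cap, 46 x 46 x 106 mm, bystander; origin at the centre of its underside.
- spice_b: Spice jar with green cap, 46 x 46 x 106 mm, bystander; origin at the centre of its underside.
- mug: Blue and white mug, 78 x 112 x 92 mm, bystander; origin at the centre of its underside.
- tin: Flat food tin, 86 x 86 x 40 mm, bystander; origin at the centre of its underside.
- candle: Tea light, 38 x 38 x 15 mm, bystander; origin at the centre of its underside.

How it is judged:
On the way, in this order (a step that is already met when the one before it is completed fails the run):
1. the brake lever is up (released) (value of joint brake below 0.06 rad), for 0.2 s.
2. with the brake released, every drum lies untouched and at rest on the rollers of a bay, heavy side down (z of drum0 in the frame of stand between 0.048 and 0.06 m and y of drum0 in the frame of stand between -0.012 and 0.012 m and (horizontal distance between drum0 and bay0 below 0.015 m or horizontal distance between drum0 and bay1 below 0.015 m or horizontal distance between drum0 and bay2 below 0.015 m) and angle between each of drum0, drum1, drum2's own z axis and vertical below 0.35 rad and linear speed of each of drum0, drum1, drum2 below 0.03 m/s and angular speed of each of drum0, drum1, drum2 below 0.4 rad/s and contact force between the fingers and drum0 below 0.1 N and z of drum1 in the frame of stand between 0.048 and 0.06 m and y of drum1 in the frame of stand between -0.012 and 0.012 m and (horizontal distance between drum1 and bay0 below 0.015 m or horizontal distance between drum1 and bay1 below 0.015 m or horizontal distance between drum1 and bay2 below 0.015 m) and contact force between the fingers and drum1 below 0.1 N and z of drum2 in the frame of stand between 0.048 and 0.06 m and y of drum2 in the frame of stand between -0.012 and 0.012 m and (horizontal distance between drum2 and bay0 below 0.015 m or horizontal distance between drum2 and bay1 below 0.015 m or horizontal distance between drum2 and bay2 below 0.015 m) and contact force between the fingers and drum2 below 0.1 N and value of joint brake below 0.06 rad), for 0.5 s.
3. the brake lever is pushed fully down (locked) (value of joint brake above 0.2 rad), for 0.2 s.
4. with the brake locked, a saddle weight sits released on every drum (((horizontal distance between clip0 and drum0 below 0.018 m and z of clip0 in the frame of stand between 0.06 and 0.073 m and angle between clip0's own z axis and vertical below 0.35 rad and linear speed of clip0 below 0.03 m/s and contact force between the fingers and clip0 below 0.1 N) or (horizontal distance between clip1 and drum0 below 0.018 m and z of clip1 in the frame of stand between 0.06 and 0.073 m and angle between clip1's own z axis and vertical below 0.35 rad and linear speed of clip1 below 0.03 m/s and contact force between the fingers and clip1 below 0.1 N) or (horizontal distance between clip2 and drum0 below 0.018 m and z of clip2 in the frame of stand between 0.06 and 0.073 m and angle between clip2's own z axis and vertical below 0.35 rad and linear speed of clip2 below 0.03 m/s and contact force between the fingers and clip2 below 0.1 N)) and ((horizontal distance between clip0 and drum1 below 0.018 m and z of clip0 in the frame of stand between 0.06 and 0.073 m and angle between clip0's own z axis and vertical below 0.35 rad and linear speed of clip0 below 0.03 m/s and contact force between the fingers and clip0 below 0.1 N) or (horizontal distance between clip1 and drum1 below 0.018 m and z of clip1 in the frame of stand between 0.06 and 0.073 m and angle between clip1's own z axis and vertical below 0.35 rad and linear speed of clip1 below 0.03 m/s and contact force between the fingers and clip1 below 0.1 N) or (horizontal distance between clip2 and drum1 below 0.018 m and z of clip2 in the frame of stand between 0.06 and 0.073 m and angle between clip2's own z axis and vertical below 0.35 rad and linear speed of clip2 below 0.03 m/s and contact force between the fingers and clip2 below 0.1 N)) and ((horizontal distance between clip0 and drum2 below 0.018 m and z of clip0 in the frame of stand between 0.06 and 0.073 m and angle between clip0's own z axis and vertical below 0.35 rad and linear speed of clip0 below 0.03 m/s and contact force between the fingers and clip0 below 0.1 N) or (horizontal distance between clip1 and drum2 below 0.018 m and z of clip1 in the frame of stand between 0.06 and 0.073 m and angle between clip1's own z axis and vertical below 0.35 rad and linear speed of clip1 below 0.03 m/s and contact force between the fingers and clip1 below 0.1 N) or (horizontal distance between clip2 and drum2 below 0.018 m and z of clip2 in the frame of stand between 0.06 and 0.073 m and angle between clip2's own z axis and vertical below 0.35 rad and linear speed of clip2 below 0.03 m/s and contact force between the fingers and clip2 below 0.1 N)) and value of joint brake above 0.2 rad), for 0.3 s.
At the end, for the whole second after the job is handed in: Brake lever down (over 0.2 rad); every drum at rest in a bay (within 15 mm of its centre, 12 mm along the axis), red stripe up within 0.35 rad, with a saddle weight upright (within 0.35 rad) astride it, middles within 18 mm; all released (all of step 4 and z of drum0 in the frame of stand between 0.048 and 0.06 m and y of drum0 in the frame of stand between -0.012 and 0.012 m and (horizontal distance between drum0 and bay0 below 0.015 m or horizontal distance between drum0 and bay1 below 0.015 m or horizontal distance between drum0 and bay2 below 0.015 m) and angle between each of drum0, drum1, drum2's own z axis and vertical below 0.35 rad and linear speed of each of drum0, drum1, drum2 below 0.03 m/s and angular speed of each of drum0, drum1, drum2 below 0.4 rad/s and contact force between the fingers and drum0 below 0.1 N and z of drum1 in the frame of stand between 0.048 and 0.06 m and y of drum1 in the frame of stand between -0.012 and 0.012 m and (horizontal distance between drum1 and bay0 below 0.015 m or horizontal distance between drum1 and bay1 below 0.015 m or horizontal distance between drum1 and bay2 below 0.015 m) and contact force between the fingers and drum1 below 0.1 N and z of drum2 in the frame of stand between 0.048 and 0.06 m and y of drum2 in the frame of stand between -0.012 and 0.012 m and (horizontal distance between drum2 and bay0 below 0.015 m or horizontal distance between drum2 and bay1 below 0.015 m or horizontal distance between drum2 and bay2 below 0.015 m) and contact force between the fingers and drum2 below 0.1 N); the robot touches nothing.
It fails at once if a bystander (spice jars, mug, tin, tea light) is moved more than 40 mm (distance of any of spice_a, spice_b, mug, tin, candle from where it was at the start of the episode above 0.04 m).
Of drum0, drum1, drum2 only 2 to 3 are there at a start; the rules pass over those that are not, and their reading is None.
At some moment in a run one of drum0, drum1, drum2 may be knocked a few centimetres aside while the robot is not near it.
Once in a run the grip may slacken for a moment while it holds something.
It also fails if it takes over 210 s, if anything falls off the work surface, if the arm or the gripper's body presses on something with over 40 N, if the wrist force passes 120 N, or if a joint passes its speed limit or range.

## Working session

There is one attempt and no reset: what is moved stays moved. The work goes in short steps, Python scripts to look and compute and a shell command to move; the robot and the scene stay as the last step left them, time stands still between calls to the robot, and variables do not carry over. Pictures are saved under pics/ and viewed, at most 14 in all, crops included, and the job is handed in when it is done.

```bash
mkdir -p pics; cat > h.py <<'E'
import numpy as np, cv2
from station import telemetry, viewer, job, search_frame, cut_out
from scipy.spatial.transform import Rotation as R
def cam(n,save=None):
    c=viewer.read_camera(n)
    if save: cv2.imwrite('pics/'+save,cv2.cvtColor(c['img'],cv2.COLOR_RGB2BGR))
    return c
def ray(c,px,z):
    Rm=np.array(c['rotation']); Rm=Rm if Rm.shape==(3,3) else R.from_quat(Rm,scalar_first=True).as_matrix()
    d=Rm@np.array([(px[0]-c['cx'])/c['fx'],-(px[1]-c['cy'])/c['fy'],-1]); o=np.array(c['origin'])
    return o+d*(z-o[2])/d[2]
def proj(c,p):
    Rm=np.array(c['rotation']); Rm=Rm if Rm.shape==(3,3) else R.from_quat(Rm,scalar_first=True).as_matrix()
    v=Rm.T@(np.array(p)-np.array(c['origin'])); return np.array([c['cx']+c['fx']*v[0]/-v[2],c['cy']+c['fy']*v[1]/v[2]])
def tool(p):
    "world target (TCP) -> tool-axes shift"
    o=telemetry.get_obs(); return R.from_quat(o['tool_rot'],scalar_first=True).inv().apply(np.array(p)-o['eef_pos'])
E
python3 - <<'E'
from h import *
np.set_printoptions(precision=3,suppress=True)
for n in ['top','scene']:
    c=cam(n,n+'0.png'); print(n,{k:c[k] for k in c if k!='img'})
    for t in ['mould','stand','brake_pad','drum0','clip0','spice_a','mug','tin','candle']:
        for r in search_frame(n,t): 
            if r['score']>.3: print(t,round(r['score'],2),np.array(r['pixel']),ray(c,r['pixel'],.04))
print(telemetry.get_obs())
E
```

```text
top {'fx': 536.9077996129829, 'fy': 536.9077996129829, 'cx': 278.5124198044072, 'cy': 211.9761847484403, 'origin': array([0.189, 0.019, 1.457]), 'rotation': array([-0.69 , -0.069,  0.075,  0.717])}
mould 0.59 [201.6 189.5] [0.552 0.206 0.04 ]
stand 0.59 [334.8 198.4] [ 0.513 -0.154  0.04 ]
stand 0.37 [200.6 199.1] [0.525 0.209 0.04 ]
brake_pad 0.81 [318.4 193.5] [ 0.528 -0.11   0.04 ]
drum0 0.83 [204.  228.5] [0.444 0.201 0.04 ]
drum0 0.77 [199.8 197.8] [0.529 0.212 0.04 ]
clip0 0.68 [172.3 206.6] [0.507 0.286 0.04 ]
clip0 0.63 [168.6 184.6] [0.569 0.296 0.04 ]
clip0 0.48 [170.4 225.1] [0.457 0.291 0.04 ]
spice_a 0.93 [392.  141.6] [ 0.668 -0.322  0.04 ]
spice_a 0.7 [181.9 292.6] [0.276 0.261 0.04 ]
mug 0.98 [138.8 275.7] [0.325 0.374 0.04 ]
tin 0.57 [412.3 276.2] [ 0.295 -0.345  0.04 ]
candle 0.68 [284.4 148.7] [ 0.659 -0.023  0.04 ]
scene {'fx': 449.5728003795404, 'fy': 449.5728003795404, 'cx': 284.75945045620125, 'cy': 218.80001963038532, 'origin': array([-0.35 , -1.133,  0.715]), 'rotation': array([ 0.796,  0.519, -0.16 , -0.268])}
mould 0.85 [270.6 217.4] [0.496 0.128 0.04 ]
bra
[... 200 characters left out ...]
[200.6 216.3] [0.298 0.303 0.04 ]
spice_a 0.43 [392.6 233. ] [ 0.741 -0.241  0.04 ]
mug 0.8 [194.4 201.2] [0.348 0.458 0.04 ]
mug 0.66 [326.1 249.5] [ 0.489 -0.189  0.04 ]
tin 0.84 [314.6 299.8] [ 0.283 -0.379  0.04 ]
{'t': 1.0, 'q': array([-1.395,  0.477,  0.022,  1.555, -0.011,  1.109, -0.083]), 'joint_vel': array([ 0.001,  0.001, -0.001,  0.   , -0.001,  0.001, -0.002]), 'joint_torque': array([  0.   , -59.634,   1.606, -28.154,   0.012,   0.002,  -0.   ]), 'eef_pos': array([0.189, 0.648, 0.231]), 'tool_rot': array([0.   , 0.141, 0.99 , 0.   ]), 'contact_force': array([-0.275, -0.196, -0.531]), 'torque': array([0.01 , 0.042, 0.021]), 'grasp_force': 0.0, 'gripper_width': 1.001925323389411}
```

View pics/top0.png

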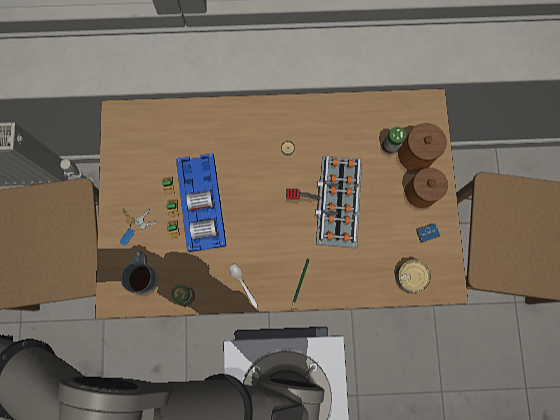

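View pics/scene0.png

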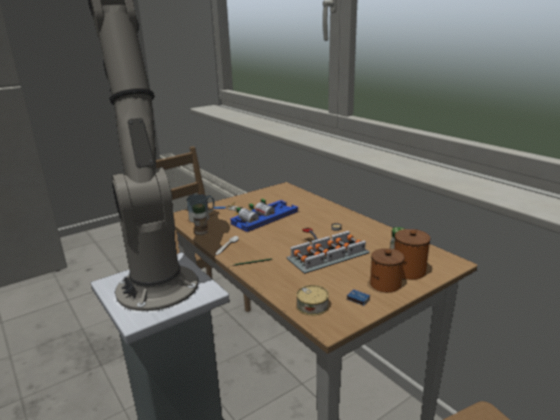

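```bash
python3 - <<'E'
from h import *
np.set_printoptions(precision=3,suppress=True)
c=cam('top'); im=c['img']
big=cv2.resize(im[140:260,140:380],None,fx=3.3,fy=3.3,interpolation=cv2.INTER_CUBIC)
cv2.imwrite('pics/topcrop.png',cv2.cvtColor(big,cv2.COLOR_RGB2BGR))
hsv=cv2.cvtColor(im,cv2.COLOR_RGB2HSV)
def rect(m,z,name):
    m=m.astype(np.uint8); n,l,s,ce=cv2.connectedComponentsWithStats(m)
    for i in range(1,n):
        if s[i,4]<15: continue
        ys,xs=np.where(l==i); P=np.array([ray(c,(x,y),z)[:2] for x,y in zip(xs,ys)],np.float32)
        print(name,s[i,4],ce[i],cv2.minAreaRect(P))
roi=np.zeros(im.shape[:2],bool); roi[145:255,155:375]=1
H,S,V=hsv[...,0],hsv[...,1],hsv[...,2]
rect(roi&(H>105)&(H<130)&(S>150),.026,'blue')
rect(roi&((H<4)|(H>174))&(S>140)&(V>60),.04,'red')
rect(roi&(H>45)&(H<85)&(S>100),.038,'green')
rect(roi&(H>4)&(H<14)&(S>150)&(V>120),.041,'orange')
m=cut_out('top','stand')
for r in m[:2]: rect(r['pixels'],.02,'stand')
for r in cut_out('top','drum0')[:3]: print(r['score']);rect(r['pixels'],.0475,'drum')
E
```

```text
blue 2567 [200.431 198.363] ((0.522658109664917, 0.21197384595870972), (0.2621197998523712, 0.10430929809808731), 6.638731002807617)
red 99 [292.838 193.788] ((0.5311067700386047, -0.041269101202487946), (0.03271714970469475, 0.02513093687593937), 87.80686950683594)
green 45 [166.356 182.689] ((0.5754770636558533, 0.3020816147327423), (0.014201336540281773, 0.024504294618964195), 0.05455930903553963)
green 41 [170.951 205.415] ((0.5110872387886047, 0.29003262519836426), (0.01311442069709301, 0.022058257833123207), 9.464664459228516)
green 43 [171.744 227.116] ((0.45110103487968445, 0.2882336676120758), (0.013982568867504597, 0.023346325382590294), 12.197715759277344)
orange 24 [334.5 161.5] ((0.6168489456176758, -0.1592641919851303), (0.008256088010966778, 0.014495644718408585), 86.56221771240234)
orange 26 [350.5   162.769] ((0.6109394431114197, -0.20295754075050354), (0.008254232816398144, 0.017315983772277832), 86.21670532226562)
orange 27 [333.444 178.111] ((0.5700821876525879, -0.15369080007076263), (0.008201245218515396, 0.017073040828108788), 86.58380889892578)
orange 25 [349.
[... 926 characters left out ...]
78924560547)
orange 27 [329.556 235.889] ((0.4105610251426697, -0.1333753615617752), (0.008022447116672993, 0.016317026689648628), 86.67003631591797)
orange 30 [346.067 237.067] ((0.4061351716518402, -0.17725373804569244), (0.010690421797335148, 0.016341596841812134), 86.32478332519531)
stand 3828 [336.219 200.925] ((0.5171912908554077, -0.1231376975774765), (0.19954349100589752, 0.25057607889175415), 82.90438842773438)
0.91
drum 403 [198.95  199.194] ((0.5225813984870911, 0.21307043731212616), (0.04548918455839157, 0.06823205202817917), 6.217474460601807)
0.71
drum 461 [202.2   227.911] ((0.4443241059780121, 0.2048596739768982), (0.04817702993750572, 0.07242654263973236), 7.479368686676025)
```

View pics/topcrop.png

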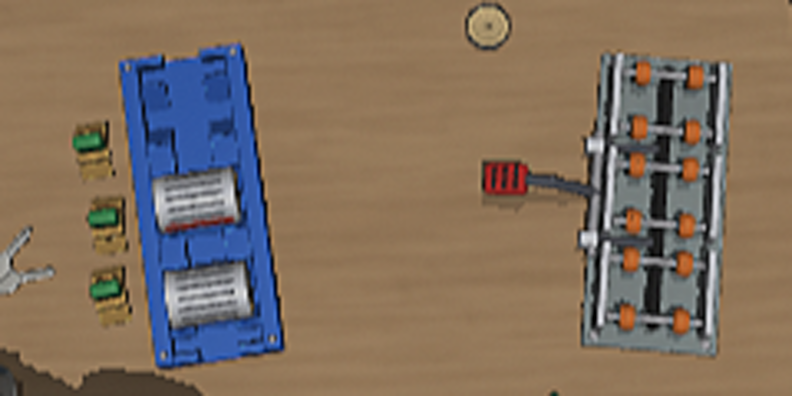

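```bash
cat >> h.py <<'E'
def plan(x,y,z,yaw):
    "TCP target, wanted world angle (deg) of tool y axis, mod 180; prints shift and full rotvec"
    o=telemetry.get_obs(); q=R.from_quat(o['tool_rot'],scalar_first=True)
    best=None
    for a in (yaw,yaw+180):
        a=np.radians(a); Y=np.array([np.cos(a),np.sin(a),0]); Z=np.array([0,0,-1.]); 
        T=R.from_matrix(np.array([np.cross(Y,Z),Y,Z]).T); v=(q.inv()*T).as_rotvec(degrees=True)
        if best is None or np.linalg.norm(v)<np.linalg.norm(best): best=v
    print('xyz',np.round(q.inv().apply(np.array([x,y,z])-o['eef_pos']),4),'rot',np.round(best,2),'t',round(o['t'],2),'q7',round(o['q'][6],2))
SC=np.array([.5111,-.1684]); SY=-7.15; MC=np.array([.5227,.2120]); MY=6.64
def loc(C,yaw,x,y):
    a=np.radians(yaw); return C+np.array([x*np.cos(a)-y*np.sin(a),x*np.sin(a)+y*np.cos(a)])
E
python3 -c "
from h import *
plan(.529,-.041,.15,SY)"
```

```text
xyz [-0.5194 -0.5662  0.0813] rot [ 0.   -0.   80.89] t 1.15 q7 -0.08
```

```bash
python3 -m crank '[{"delta_rot":[0,0,81],"xyz":[-0.519,-0.566,0.03],"fingers":-1},{"delta_rot":[0,0,81],"xyz":[-0.519,-0.566,0.03],"fingers":-1},{"delta_rot":[0,0,81],"xyz":[-0.519,-0.566,0.03],"fingers":-1},{"delta_rot":[0,0,81],"xyz":[-0.519,-0.566,0.03],"fingers":-1},{"delta_rot":[0,0,81],"xyz":[-0.519,-0.566,0.03],"fingers":-1},{"delta_rot":[0,0,81],"xyz":[-0.519,-0.566,0.03],"fingers":-1},{"delta_rot":[0,0,81],"xyz":[-0.519,-0.566,0.03],"fingers":-1},{"delta_rot":[0,0,81],"xyz":[-0.519,-0.566,0.03],"fingers":-1},{"delta_rot":[0,0,81],"xyz":[-0.519,-0.566,0.03],"fingers":-1},{"delta_rot":[0,0,81],"xyz":[-0.519,-0.566,0.03],"fingers":-1}]'
python3 -c "
from h import *
plan(.529,-.041,.15,SY)"
```

```text
t: 2.15
eef_pos: [0.4107, 0.1982, 0.2121]
tool_rot: [-0.0, 0.752, 0.659, 0.001]
contact_force: [0.6, 1.1, 0.1]
gripper_width: 1.002
grasp_force: 0.0
xyz [-0.2217  0.1486  0.062 ] rot [ 0.03 -0.07 -0.38] t 2.15 q7 -0.63
```

```bash
python3 -m crank '[{"delta_rot":[0,0,0],"xyz":[-0.222,0.149,0.06],"fingers":-1},{"delta_rot":[0,0,0],"xyz":[-0.222,0.149,0.06],"fingers":-1},{"delta_rot":[0,0,0],"xyz":[-0.222,0.149,0.06],"fingers":-1},{"delta_rot":[0,0,0],"xyz":[-0.222,0.149,0.06],"fingers":-1},{"delta_rot":[0,0,0],"xyz":[-0.222,0.149,0.06],"fingers":-1},{"delta_rot":[0,0,0],"xyz":[-0.222,0.149,0.06],"fingers":-1},{"delta_rot":[0,0,0],"xyz":[-0.222,0.149,0.06],"fingers":-1},{"delta_rot":[0,0,0],"xyz":[-0.222,0.149,0.06],"fingers":-1},{"delta_rot":[0,0,0],"xyz":[-0.222,0.149,0.06],"fingers":-1}]'
python3 - <<'E'
from h import *
c=cam('wrist','w1.png'); print(c['origin'])
for r in cut_out('wrist','brake_pad')[:3]:
    print(r['score'],r['pixel'],ray(c,r['pixel'],.047))
hsv=cv2.cvtColor(c['img'],cv2.COLOR_RGB2HSV)
m=((hsv[...,0]<4)|(hsv[...,0]>174))&(hsv[...,1]>140)&(hsv[...,2]>60)
ys,xs=np.where(m); P=np.array([ray(c,(x,y),.047)[:2] for x,y in zip(xs,ys)],np.float32); print(len(xs),cv2.minAreaRect(P))
plan(.529,-.041,.022,SY)
E
```

```text
t: 3.05
eef_pos: [0.5296, -0.0376, 0.1519]
tool_rot: [-0.0, 0.75, 0.662, 0.0]
contact_force: [-1.1, -0.6, 0.3]
gripper_width: 0.998
grasp_force: 0.0
[0.53953572 0.04546562 0.29385001]
0.56 [277.4, 268.9] [ 0.52325936 -0.10180421  0.047     ]
934 ((0.4408290982246399, -0.1559012085199356), (0.3339337110519409, 0.03465685248374939), 52.697410583496094)
xyz [-0.0037 -0.0002  0.13  ] rot [ 0.01 -0.05  0.03] t 3.15 q7 0.1
```

View pics/w1.png

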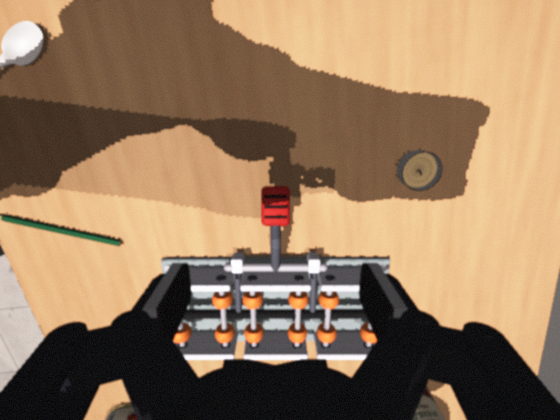

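```bash
python3 - <<'E'
from h import *
c=cam('wrist'); hsv=cv2.cvtColor(c['img'],cv2.COLOR_RGB2HSV)
print('pad',ray(c,(275.5,205),.047), proj(c,(.529,-.041,.047)))
m=((hsv[...,0]>4)&(hsv[...,0]<16)&(hsv[...,1]>180)&(hsv[...,2]>120)).astype(np.uint8)
n,l,s,ce=cv2.connectedComponentsWithStats(m)
for i in range(1,n):
    if s[i,4]>60: print(ce[i].round(1),s[i,4], ray(c,ce[i],.035)[:2].round(4))
for x in (-24,24,56):
  for y in (22,-22):
    p=loc(SC,SY,x/1e3,y/1e3); print(x,y,p.round(4),proj(c,(*p,.035)).round(1))
E
```

```text
pad [ 0.5295472  -0.03786569  0.047     ] [275.32485078 208.40471507]
[253.1 299.6] 93 [ 0.4933 -0.1417]
[328.3 299.5] 93 [ 0.5705 -0.1512]
[223.5 299.9] 95 [ 0.4627 -0.1383]
[298.4 300. ] 96 [ 0.5397 -0.148 ]
[325.8 333.7] 79 [ 0.5649 -0.1948]
[367.2 334.5] 78 [ 0.6093 -0.2014]
[183.1 335.1] 87 [ 0.4111 -0.1774]
[225.7 334.3] 88 [ 0.4571 -0.1821]
[255.  334.3] 85 [ 0.4887 -0.1861]
[297.  333.8] 77 [ 0.5339 -0.191 ]
-24 22 [ 0.49   -0.1436] [250.3 301.4]
-24 -22 [ 0.4845 -0.1872] [251.4 335.6]
24 22 [ 0.5377 -0.1496] [296.6 301.5]
24 -22 [ 0.5322 -0.1932] [295.6 335.6]
56 22 [ 0.5694 -0.1535] [327.4 301.5]
56 -22 [ 0.5639 -0.1972] [325.1 335.6]
```

```bash
sed -i 's/SC=np.array(\[.5111,-.1684\])/SC=np.array([.5122,-.1676])/' h.py
python3 -m crank '[{"delta_rot":[0,0,0],"xyz":[-0.002,0,0.045],"fingers":-1},{"delta_rot":[0,0,0],"xyz":[-0.002,0,0.09],"fingers":-1},{"delta_rot":[0,0,0],"xyz":[-0.002,0,0.13],"fingers":-1},{"delta_rot":[0,0,0],"xyz":[-0.002,0,0.13],"fingers":-1},{"delta_rot":[0,0,0],"xyz":[-0.002,0,0.13],"fingers":1},{"delta_rot":[0,0,0],"xyz":[-0.002,0,0.13],"fingers":1},{"delta_rot":[0,0,0],"xyz":[-0.002,0,0.13],"fingers":1},{"delta_rot":[0,0,0],"xyz":[-0.002,0,0.13],"fingers":1},{"delta_rot":[0,0,0],"xyz":[-0.002,0,0.13],"fingers":1},{"delta_rot":[0,0,0],"xyz":[-0.002,0,0.13],"fingers":1}]' 40
```

```text
t: 4.2
eef_pos: [0.5298, -0.0406, 0.0231]
tool_rot: [-0.0, 0.75, 0.661, 0.001]
contact_force: [-2.5, 1.3, 9.2]
gripper_width: 0.293
grasp_force: 44.0
```

```bash
python3 -m crank '[{"delta_rot":[0,0,0],"xyz":[-0.002,0,-0.007],"fingers":1},{"delta_rot":[0,0,0],"xyz":[-0.004,0,-0.013],"fingers":1},{"delta_rot":[0,0,0],"xyz":[-0.007,0,-0.018],"fingers":1},{"delta_rot":[0,0,0],"xyz":[-0.007,0,-0.02],"fingers":1},{"delta_rot":[0,0,0],"xyz":[-0.007,0,-0.02],"fingers":1},{"delta_rot":[0,0,0],"xyz":[-0.007,0,-0.02],"fingers":1}]'
python3 -m crank '[{"delta_rot":[0,0,0],"xyz":[0,0,0],"fingers":0},{"delta_rot":[0,0,0],"xyz":[0,0,0],"fingers":0},{"delta_rot":[0,0,0],"xyz":[0,0,0],"fingers":0},{"delta_rot":[0,0,0],"xyz":[0,0,-0.05],"fingers":-0.41},{"delta_rot":[0,0,0],"xyz":[0,0,-0.1],"fingers":-0.41},{"delta_rot":[0,0,0],"xyz":[0,0,-0.13],"fingers":-0.41},{"delta_rot":[0,0,0],"xyz":[0,0,-0.13],"fingers":-0.41},{"delta_rot":[0,0,0],"xyz":[0,0,-0.13],"fingers":-0.41}]'
python3 - <<'E'
from h import *
c=cam('wrist'); hsv=cv2.cvtColor(c['img'],cv2.COLOR_RGB2HSV)
m=(((hsv[...,0]<4)|(hsv[...,0]>174))&(hsv[...,1]>140)&(hsv[...,2]>60)).astype(np.uint8); m[300:]=0
n,l,s,ce=cv2.connectedComponentsWithStats(m)
for i in range(1,n):
    if s[i,4]>100: print(ce[i],s[i])
for y,z in ((.122,.064),(.129,.047)): print(proj(c,(*loc(SC,SY,0,y),z)))
p=loc(MC,MY,0,0); print(p); plan(*p,.15,MY)
E
```

```text
t: 4.8
eef_pos: [0.5287, -0.0487, 0.0421]
tool_rot: [0.0, 0.751, 0.661, -0.0]
contact_force: [1.9, -1.5, -5.4]
gripper_width: 0.294
grasp_force: 42.3
t: 5.6
eef_pos: [0.5288, -0.0477, 0.1722]
tool_rot: [0.0, 0.75, 0.661, 0.001]
contact_force: [-0.6, 0.0, -0.9]
gripper_width: 0.705
grasp_force: 0.0
[274.40610329 201.98239437] [261 183  28  38 852]
[273.66409953 202.43640124]
[273.69216635 189.6276837 ]
[0.5227 0.212 ]
xyz [ 0.2569 -0.038   0.0213] rot [ -0.05  -0.03 -13.88] t 5.65 q7 0.1
```

```bash
python3 -m crank '[{"delta_rot":[0,0,-14],"xyz":[0.257,-0.038,0.02],"fingers":-0.41},{"delta_rot":[0,0,-14],"xyz":[0.257,-0.038,0.02],"fingers":-0.41},{"delta_rot":[0,0,-14],"xyz":[0.257,-0.038,0.02],"fingers":-0.41},{"delta_rot":[0,0,-14],"xyz":[0.257,-0.038,0.02],"fingers":-0.41},{"delta_rot":[0,0,-14],"xyz":[0.257,-0.038,0.02],"fingers":-0.41},{"delta_rot":[0,0,-14],"xyz":[0.257,-0.038,0.02],"fingers":-0.41},{"delta_rot":[0,0,-14],"xyz":[0.257,-0.038,0.02],"fingers":-0.41},{"delta_rot":[0,0,-14],"xyz":[0.257,-0.038,0.02],"fingers":-0.41},{"delta_rot":[0,0,-14],"xyz":[0.257,-0.038,0.02],"fingers":-0.41}]'
python3 - <<'E'
from h import *
c=cam('wrist','w2.png'); print(c['origin'])
for r in cut_out('wrist','drum0')[:3]:
    ys,xs=np.where(r['pixels']); P=np.array([ray(c,(x,y),.05)[:2] for x,y in zip(xs,ys)],np.float32); print(r['score'],r['pixel'],cv2.minAreaRect(P))
for r in cut_out('wrist','clip0')[:4]: print(r['score'],r['pixel'],ray(c,r['pixel'],.03))
for x in (0,-.08):
    print('pred',proj(c,(*loc(MC,MY,x,0),.0555)))
plan(*loc(MC,MY,0,0),.0165,MY)
E
```

```text
t: 6.55
eef_pos: [0.5235, 0.209, 0.1514]
tool_rot: [0.0, 0.666, 0.746, -0.001]
contact_force: [0.9, -0.4, -0.7]
gripper_width: 0.71
grasp_force: 0.0
[0.51381417 0.29257495 0.29317066]
0.9 [187.0, 192.6] ((0.4485011398792267, 0.20911140739917755), (0.04535181075334549, 0.07267748564481735), 6.679728984832764)
0.63 [274.6, 193.8] ((0.5227723717689514, 0.2167154997587204), (0.043818678706884384, 0.07280420511960983), 6.54958438873291)
0.91 [270.4, 103.6] [0.50973591 0.29198861 0.03      ]
0.73 [209.2, 100.0] [0.4585062  0.28902773 0.03      ]
0.65 [344.1, 98.6] [0.57048521 0.30288299 0.03      ]
pred [274.89800656 204.58439913]
pred [180.54176069 204.74808576]
xyz [ 0.0021 -0.0008  0.1354] rot [-0.    0.01 -0.05] t 6.7 q7 -0.15
```

View pics/w2.png

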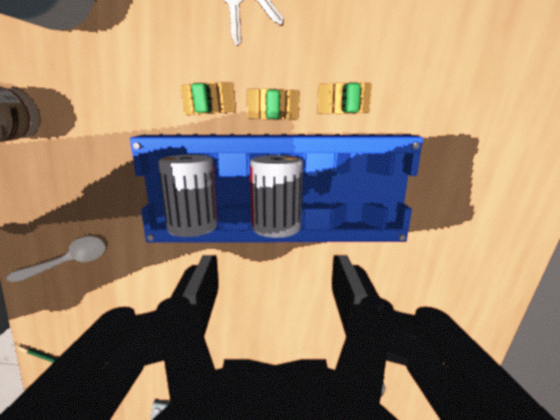

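```bash
python3 -m crank '[{"delta_rot":[0,0,0],"xyz":[0.002,-0.001,0.045],"fingers":-0.41},{"delta_rot":[0,0,0],"xyz":[0.002,-0.001,0.08],"fingers":-0.41},{"delta_rot":[0,0,0],"xyz":[0.002,-0.001,0.115],"fingers":-0.41},{"delta_rot":[0,0,0],"xyz":[0.002,-0.001,0.138],"fingers":-0.41},{"delta_rot":[0,0,0],"xyz":[0.002,-0.001,0.138],"fingers":-0.41},{"delta_rot":[0,0,0],"xyz":[0.002,-0.001,0.138],"fingers":1},{"delta_rot":[0,0,0],"xyz":[0.002,-0.001,0.138],"fingers":1},{"delta_rot":[0,0,0],"xyz":[0.002,-0.001,0.138],"fingers":1},{"delta_rot":[0,0,0],"xyz":[0.002,-0.001,0.138],"fingers":1},{"delta_rot":[0,0,0],"xyz":[0.002,-0.001,0.138],"fingers":1}]' 60
```

```text
t: 7.7
eef_pos: [0.5237, 0.2136, 0.0153]
tool_rot: [0.001, 0.664, 0.747, 0.001]
contact_force: [1.5, -2.2, 6.4]
gripper_width: 0.521
grasp_force: 63.4
```

```bash
python3 -m crank '[{"delta_rot":[0,0,0],"xyz":[0,0,-0.03],"fingers":1},{"delta_rot":[0,0,0],"xyz":[0,0,-0.07],"fingers":1},{"delta_rot":[0,0,0],"xyz":[0,0,-0.11],"fingers":1},{"delta_rot":[0,0,0],"xyz":[0,0,-0.14],"fingers":1},{"delta_rot":[0,0,0],"xyz":[0,0,-0.14],"fingers":1}]' 60
python3 -c "
from h import *
p=loc(SC,SY,.08,0);print(p);plan(*p,.12,SY)"
```

```text
t: 8.2
eef_pos: [0.5241, 0.2149, 0.1579]
tool_rot: [0.001, 0.664, 0.748, 0.003]
contact_force: [1.1, 0.1, -1.3]
gripper_width: 0.522
grasp_force: 67.9
[ 0.5915779  -0.17755739]
xyz [-0.3978  0.0206  0.0366] rot [ 0.32 -0.26 13.91] t 8.2 q7 -0.15
```

```bash
python3 -m crank '[{"delta_rot":[0,0,14],"xyz":[-0.398,0.021,0.036],"fingers":1},{"delta_rot":[0,0,14],"xyz":[-0.398,0.021,0.036],"fingers":1},{"delta_rot":[0,0,14],"xyz":[-0.398,0.021,0.036],"fingers":1},{"delta_rot":[0,0,14],"xyz":[-0.398,0.021,0.036],"fingers":1},{"delta_rot":[0,0,14],"xyz":[-0.398,0.021,0.036],"fingers":1},{"delta_rot":[0,0,14],"xyz":[-0.398,0.021,0.036],"fingers":1},{"delta_rot":[0,0,14],"xyz":[-0.398,0.021,0.036],"fingers":1},{"delta_rot":[0,0,14],"xyz":[-0.398,0.021,0.036],"fingers":1},{"delta_rot":[0,0,14],"xyz":[-0.398,0.021,0.036],"fingers":1},{"delta_rot":[0,0,14],"xyz":[-0.398,0.021,0.036],"fingers":1}]'
python3 - <<'E'
from h import *
p=loc(SC,SY,.08,0);plan(*p,.12,SY)
c=cam('wrist','w3.png')
hsv=cv2.cvtColor(c['img'],cv2.COLOR_RGB2HSV)
m=((hsv[...,0]>4)&(hsv[...,0]<16)&(hsv[...,1]>180)&(hsv[...,2]>120)).astype(np.uint8)
n,l,s,ce=cv2.connectedComponentsWithStats(m)
for i in range(1,n):
    if s[i,4]>60: print(ce[i].round(1),s[i,4], ray(c,ce[i],.035)[:2].round(4))
for x in (-104,-56,-24,24,56,104):
  for y in (22,-22):
    p=loc(SC,SY,x/1e3,y/1e3); print(x,y,p.round(4),proj(c,(*p,.035)).round(1))
E
```

```text
t: 9.2
eef_pos: [0.5881, -0.1805, 0.1162]
tool_rot: [-0.001, 0.752, 0.66, -0.001]
contact_force: [-0.1, 0.3, -2.2]
gripper_width: 0.523
grasp_force: 67.6
xyz [ 0.0034  0.003  -0.0038] rot [-0.18 -0.   -0.31] t 9.2 q7 0.39
[ 53.2 183.9] 205 [ 0.4194 -0.1333]
[111.  184.1] 250 [ 0.4641 -0.1393]
[151.7 184.1] 242 [ 0.4955 -0.1433]
[212.8 183.3] 216 [ 0.5428 -0.1489]
[250.8 182.9] 209 [ 0.5721 -0.1524]
[314.7 185. ] 230 [ 0.6212 -0.1605]
[ 66.  235.1] 175 [ 0.4137 -0.1765]
[123.7 234.8] 165 [ 0.4612 -0.1824]
[161.8 234.4] 148 [ 0.4925 -0.1861]
[215.9 235. ] 151 [ 0.5367 -0.1924]
-104 22 [ 0.4117 -0.1328] [ 43.6 184.6]
-104 -22 [ 0.4063 -0.1765] [ 57.3 236.1]
-56 22 [ 0.4594 -0.1388] [105.  184.3]
-56 -22 [ 0.4539 -0.1825] [115.2 235.9]
-24 22 [ 0.4911 -0.1428] [146.  184.1]
-24 -22 [ 0.4856 -0.1864] [153.8 235.7]
24 22 [ 0.5388 -0.1488] [207.6 183.8]
24 -22 [ 0.5333 -0.1924] [211.8 235.5]
56 22 [ 0.5705 -0.1527] [248.8 183.6]
56 -22 [ 0.565  -0.1964] [250.6 235.4]
104 22 [ 0.6181 -0.1587] [310.7 183.3]
104 -22 [ 0.6127 -0.2024] [308.9 235.1]
```

View pics/w3.png

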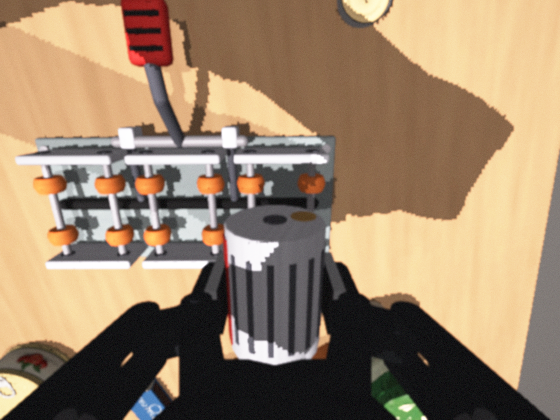

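```bash
python3 -m crank '[{"delta_rot":[0,0,0],"xyz":[0.001,0.003,0.03],"fingers":1},{"delta_rot":[0,0,0],"xyz":[0.001,0.003,0.055],"fingers":1},{"delta_rot":[0,0,0],"xyz":[0.001,0.003,0.06],"fingers":1},{"delta_rot":[0,0,0],"xyz":[0.001,0.003,0.06],"fingers":1}]'
python3 -c "
from h import *
p=loc(SC,SY,.08,0);plan(p[0]+.0015,p[1],.038,SY)"
```

```text
t: 9.65
eef_pos: [0.5922, -0.1764, 0.0568]
tool_rot: [-0.001, 0.75, 0.662, -0.001]
contact_force: [-0.2, -0.2, -1.8]
gripper_width: 0.523
grasp_force: 67.8
xyz [-0.001   0.0011  0.0188] rot [-0.16 -0.05  0.02] t 9.65 q7 0.43
```

```bash
python3 -m crank '[{"delta_rot":[0,0,0],"xyz":[-0.001,0.001,0.008],"fingers":1},{"delta_rot":[0,0,0],"xyz":[-0.001,0.001,0.015],"fingers":1},{"delta_rot":[0,0,0],"xyz":[-0.001,0.001,0.019],"fingers":1},{"delta_rot":[0,0,0],"xyz":[-0.001,0.001,0.019],"fingers":1},{"delta_rot":[0,0,0],"xyz":[-0.001,0.001,0.019],"fingers":1}]'
```

```text
t: 10.15
eef_pos: [0.5938, -0.1798, 0.0389]
tool_rot: [0.0, 0.751, 0.661, 0.0]
contact_force: [0.2, -0.3, -2.0]
gripper_width: 0.52
grasp_force: 67.8
```

```bash
python3 -m crank '[{"delta_rot":[0,0,0],"xyz":[0.001,0,0.002],"fingers":1},{"delta_rot":[0,0,0],"xyz":[0.001,0,0.002],"fingers":1},{"delta_rot":[0,0,0],"xyz":[0.001,0,0.002],"fingers":-0.41},{"delta_rot":[0,0,0],"xyz":[0.001,0,0.002],"fingers":-0.41},{"delta_rot":[0,0,0],"xyz":[0.001,0,0.002],"fingers":-0.41},{"delta_rot":[0,0,0],"xyz":[0.001,0,-0.04],"fingers":-0.41},{"delta_rot":[0,0,0],"xyz":[0.001,0,-0.08],"fingers":-0.41},{"delta_rot":[0,0,0],"xyz":[0.001,0,-0.13],"fingers":-0.41},{"delta_rot":[0,0,0],"xyz":[0.001,0,-0.13],"fingers":-0.41},{"delta_rot":[0,0,0],"xyz":[0.001,0,-0.13],"fingers":-0.41}]'
python3 - <<'E'
from h import *
c=cam('top'); cr=cv2.resize(c['img'][140:260,140:380],None,fx=3.3,fy=3.3,interpolation=cv2.INTER_CUBIC)
cv2.imwrite('pics/t4.png',cv2.cvtColor(cr,cv2.COLOR_RGB2BGR))
for r in search_frame('top','drum0'): print('top',r['score'],r['pixel'],ray(c,r['pixel'],.05))
c=cam('wrist')
for r in cut_out('wrist','drum0')[:3]: 
    ys,xs=np.where(r['pixels']); P=np.array([ray(c,(x,y),.065)[:2] for x,y in zip(xs,ys)],np.float32); print(r['score'],r['pixel'],cv2.minAreaRect(P))
plan(*loc(MC,MY,-.08,0),.15,MY)
E
```

```text
t: 11.15
eef_pos: [0.5948, -0.1788, 0.1703]
tool_rot: [0.001, 0.75, 0.661, 0.001]
contact_force: [0.5, 0.1, -0.8]
gripper_width: 0.705
grasp_force: 0.0
top 0.65 [202.7, 228.9] [0.44120579 0.20333287 0.05      ]
0.7 [272.2, 201.5] ((0.5922354459762573, -0.1772015392780304), (0.07658568769693375, 0.04446714371442795), 84.28964233398438)
xyz [ 0.3591 -0.1966  0.0178] rot [ -0.15  -0.03 -13.89] t 11.35 q7 0.36
```

View pics/t4.png

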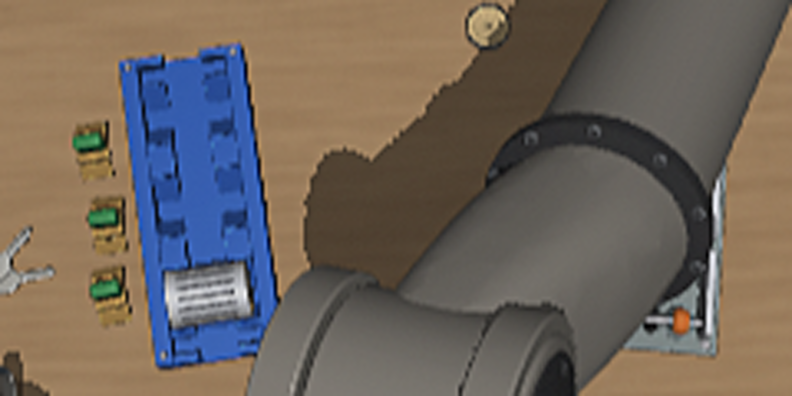

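```bash
python3 -m crank '[{"delta_rot":[0,0,-14],"xyz":[0.359,-0.197,0.018],"fingers":-0.41},{"delta_rot":[0,0,-14],"xyz":[0.359,-0.197,0.018],"fingers":-0.41},{"delta_rot":[0,0,-14],"xyz":[0.359,-0.197,0.018],"fingers":-0.41},{"delta_rot":[0,0,-14],"xyz":[0.359,-0.197,0.018],"fingers":-0.41},{"delta_rot":[0,0,-14],"xyz":[0.359,-0.197,0.018],"fingers":-0.41},{"delta_rot":[0,0,-14],"xyz":[0.359,-0.197,0.018],"fingers":-0.41},{"delta_rot":[0,0,-14],"xyz":[0.359,-0.197,0.018],"fingers":-0.41},{"delta_rot":[0,0,-14],"xyz":[0.359,-0.197,0.018],"fingers":-0.41},{"delta_rot":[0,0,-14],"xyz":[0.359,-0.197,0.018],"fingers":-0.41},{"delta_rot":[0,0,-14],"xyz":[0.359,-0.197,0.018],"fingers":-0.41}]'
python3 - <<'E'
from h import *
c=cam('wrist')
for r in cut_out('wrist','drum0')[:3]: 
    ys,xs=np.where(r['pixels']); P=np.array([ray(c,(x,y),.05)[:2] for x,y in zip(xs,ys)],np.float32); print(r['score'],r['pixel'],cv2.minAreaRect(P))
p=loc(MC,MY,-.08,0); print(p); plan(*p,.013,MY)
E
```

```text
t: 12.35
eef_pos: [0.4424, 0.204, 0.1498]
tool_rot: [-0.0, 0.663, 0.749, -0.001]
contact_force: [0.5, -0.5, 0.3]
gripper_width: 0.706
grasp_force: 0.0
0.94 [276.7, 198.1] ((0.44348180294036865, 0.20871730148792267), (0.04361528158187866, 0.07501301914453506), 5.550625324249268)
[0.44323662 0.20274955]
xyz [ 0.0022 -0.0004  0.1373] rot [-0.04  0.08  0.03] t 12.45 q7 -0.26
```

```bash
python3 -m crank '[{"delta_rot":[0,0,0],"xyz":[0.001,0,0.045],"fingers":-0.41},{"delta_rot":[0,0,0],"xyz":[0.001,0,0.08],"fingers":-0.41},{"delta_rot":[0,0,0],"xyz":[0.001,0,0.115],"fingers":-0.41},{"delta_rot":[0,0,0],"xyz":[0.001,0,0.136],"fingers":-0.41},{"delta_rot":[0,0,0],"xyz":[0.001,0,0.136],"fingers":-0.41},{"delta_rot":[0,0,0],"xyz":[0.001,0,0.136],"fingers":1},{"delta_rot":[0,0,0],"xyz":[0.001,0,0.136],"fingers":1},{"delta_rot":[0,0,0],"xyz":[0.001,0,0.136],"fingers":1},{"delta_rot":[0,0,0],"xyz":[0.001,0,0.136],"fingers":1},{"delta_rot":[0,0,0],"xyz":[0.001,0,0.136],"fingers":1}]' 60
python3 -m crank '[{"delta_rot":[0,0,0],"xyz":[0,0,-0.03],"fingers":1},{"delta_rot":[0,0,0],"xyz":[0,0,-0.07],"fingers":1},{"delta_rot":[0,0,0],"xyz":[0,0,-0.11],"fingers":1},{"delta_rot":[0,0,0],"xyz":[0,0,-0.14],"fingers":1},{"delta_rot":[0,0,0],"xyz":[0,0,-0.14],"fingers":1}]' 60
python3 -c "
from h import *
p=loc(SC,SY,-.08,0);print(p);plan(p[0]+.002,p[1],.15,SY)"
```

```text
t: 13.45
eef_pos: [0.4446, 0.2036, 0.0156]
tool_rot: [0.0, 0.664, 0.747, 0.001]
contact_force: [1.2, -1.1, 2.4]
gripper_width: 0.524
grasp_force: 61.7
t: 13.95
eef_pos: [0.4458, 0.2048, 0.1586]
tool_rot: [0.0, 0.664, 0.748, 0.004]
contact_force: [0.4, 0.2, -2.2]
gripper_width: 0.522
grasp_force: 63.0
[ 0.4328221  -0.15764261]
xyz [-0.3586 -0.0536  0.0067] rot [ 0.33 -0.29 13.91] t 13.95 q7 -0.26
```

```bash
python3 -m crank '[{"delta_rot":[0,0,14],"xyz":[-0.358,-0.054,0.01],"fingers":1},{"delta_rot":[0,0,14],"xyz":[-0.358,-0.054,0.01],"fingers":1},{"delta_rot":[0,0,14],"xyz":[-0.358,-0.054,0.01],"fingers":1},{"delta_rot":[0,0,14],"xyz":[-0.358,-0.054,0.01],"fingers":1},{"delta_rot":[0,0,14],"xyz":[-0.358,-0.054,0.01],"fingers":1},{"delta_rot":[0,0,14],"xyz":[-0.358,-0.054,0.01],"fingers":1},{"delta_rot":[0,0,14],"xyz":[-0.358,-0.054,0.01],"fingers":1},{"delta_rot":[0,0,14],"xyz":[-0.358,-0.054,0.01],"fingers":1},{"delta_rot":[0,0,14],"xyz":[-0.358,-0.054,0.01],"fingers":1},{"delta_rot":[0,0,14],"xyz":[-0.358,-0.054,0.01],"fingers":1}]'
python3 - <<'E'
from h import *
p=loc(SC,SY,-.08,0);plan(p[0]+.002,p[1],.058,SY)
c=cam('wrist','w5.png')
E
```

```text
t: 14.95
eef_pos: [0.4314, -0.1578, 0.1439]
tool_rot: [-0.001, 0.75, 0.661, -0.0]
contact_force: [0.4, 0.3, -1.3]
gripper_width: 0.528
grasp_force: 62.9
xyz [0.0005 0.0035 0.0859] rot [-0.11 -0.02 -0.11] t 14.95 q7 0.35
```

View pics/w5.png

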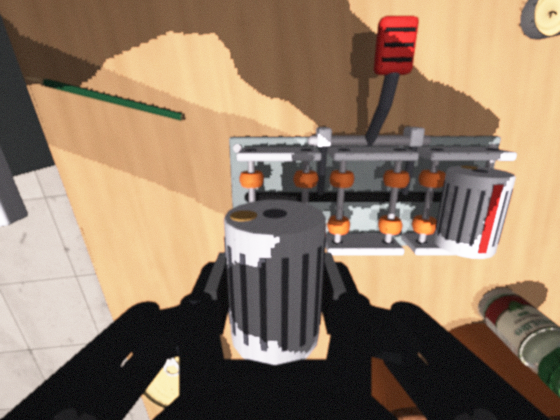

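```bash
python3 -m crank '[{"delta_rot":[0,0,0],"xyz":[0,0.003,0.03],"fingers":1},{"delta_rot":[0,0,0],"xyz":[0,0.003,0.06],"fingers":1},{"delta_rot":[0,0,0],"xyz":[0,0.003,0.085],"fingers":1},{"delta_rot":[0,0,0],"xyz":[0,0.003,0.095],"fingers":1},{"delta_rot":[0,0,0],"xyz":[0,0.003,0.103],"fingers":1},{"delta_rot":[0,0,0],"xyz":[0,0.003,0.105],"fingers":1},{"delta_rot":[0,0,0],"xyz":[0,0.003,0.105],"fingers":1}]'
python3 -c "
from h import *
p=loc(SC,SY,-.08,0);plan(p[0]+.002,p[1],.0375,SY)"
```

```text
t: 15.7
eef_pos: [0.4356, -0.1588, 0.0403]
tool_rot: [0.0, 0.75, 0.661, 0.0]
contact_force: [1.0, 0.6, -1.5]
gripper_width: 0.522
grasp_force: 62.8
xyz [ 0.001  -0.0009  0.0028] rot [ 0.05 -0.01 -0.09] t 15.7 q7 0.54
```

```bash
python3 -m crank '[{"delta_rot":[0,0,0],"xyz":[0.001,0,0.003],"fingers":1},{"delta_rot":[0,0,0],"xyz":[0.001,0,0.003],"fingers":1},{"delta_rot":[0,0,0],"xyz":[0.001,0,0.003],"fingers":-0.41},{"delta_rot":[0,0,0],"xyz":[0.001,0,0.003],"fingers":-0.41},{"delta_rot":[0,0,0],"xyz":[0.001,0,0.003],"fingers":-0.41},{"delta_rot":[0,0,0],"xyz":[0.001,0,-0.04],"fingers":-0.41},{"delta_rot":[0,0,0],"xyz":[0.001,0,-0.08],"fingers":-0.41},{"delta_rot":[0,0,0],"xyz":[0.001,0,-0.13],"fingers":-0.41},{"delta_rot":[0,0,0],"xyz":[0.001,0,-0.13],"fingers":-0.41},{"delta_rot":[0,0,0],"xyz":[0.001,0,-0.13],"fingers":-0.41}]'
python3 -c "
from h import *
p=loc(SC,SY,0,.124);plan(*p,.17,SY)"
```

```text
t: 16.7
eef_pos: [0.4362, -0.1577, 0.1708]
tool_rot: [0.001, 0.75, 0.661, 0.002]
contact_force: [-0.3, -0.8, -0.4]
gripper_width: 0.701
grasp_force: 0.0
xyz [0.1237 0.0765 0.0012] rot [ 0.19 -0.07 -0.07] t 16.7 q7 0.33
```

Go above the brake pad with closed fingers; that also gives the settling time.

```bash
python3 -m crank '[{"delta_rot":[0,0,0],"xyz":[0.124,0.0765,0.001],"fingers":1},{"delta_rot":[0,0,0],"xyz":[0.124,0.0765,0.001],"fingers":1},{"delta_rot":[0,0,0],"xyz":[0.124,0.0765,0.001],"fingers":1},{"delta_rot":[0,0,0],"xyz":[0.124,0.0765,0.001],"fingers":1},{"delta_rot":[0,0,0],"xyz":[0.124,0.0765,0.001],"fingers":1},{"delta_rot":[0,0,0],"xyz":[0.124,0.0765,0.001],"fingers":1},{"delta_rot":[0,0,0],"xyz":[0.124,0.0765,0.001],"fingers":1},{"delta_rot":[0,0,0],"xyz":[0.124,0.0765,0.001],"fingers":1},{"delta_rot":[0,0,0],"xyz":[0.124,0.0765,0.001],"fingers":1},{"delta_rot":[0,0,0],"xyz":[0.124,0.0765,0.001],"fingers":1}]'
python3 -m crank '[{"delta_rot":[0,0,0],"xyz":[0,0,0],"fingers":1},{"delta_rot":[0,0,0],"xyz":[0,0,0],"fingers":1},{"delta_rot":[0,0,0],"xyz":[0,0,0],"fingers":1},{"delta_rot":[0,0,0],"xyz":[0,0,0],"fingers":1},{"delta_rot":[0,0,0],"xyz":[0,0,0],"fingers":1},{"delta_rot":[0,0,0],"xyz":[0,0,0],"fingers":1},{"delta_rot":[0,0,0],"xyz":[0,0,0],"fingers":1},{"delta_rot":[0,0,0],"xyz":[0,0,0],"fingers":1}]'
python3 - <<'E'
from h import *
c=cam('wrist'); cr=c['img'][150:400,100:470]
cv2.imwrite('pics/w6.png',cv2.cvtColor(cv2.resize(cr,None,fx=2,fy=2,interpolation=cv2.INTER_CUBIC),cv2.COLOR_RGB2BGR))
for r in cut_out('wrist','drum0')[:3]:print(r['score'],r['pixel'])
for x in (-80,80):
  p=loc(SC,SY,x/1e3,0); print('bay top px',proj(c,(*p,.077)))
  print('ends',[proj(c,(*loc(SC,SY,x/1e3,y),.077)) for y in(.033,-.033)])
p=loc(SC,SY,0,.124);plan(*p,.07,SY); print(telemetry.get_obs()['eef_pos'])
E
```

```text
t: 17.7
eef_pos: [0.5266, -0.0449, 0.1689]
tool_rot: [-0.0, 0.751, 0.661, 0.0]
contact_force: [0.5, 0.3, -0.2]
gripper_width: 0.002
grasp_force: 0.0
t: 18.5
eef_pos: [0.5267, -0.0446, 0.1688]
tool_rot: [-0.0, 0.75, 0.661, 0.0]
contact_force: [0.3, -0.7, 0.4]
gripper_width: 0.002
grasp_force: 0.0
0.75 [196.0, 288.6]
0.67 [357.6, 289.3]
bay top px [194.46730318 329.59937689]
ends [array([191.29481087, 301.03663891]), array([197.41379892, 356.1274114 ])]
bay top px [359.06358203 329.34283484]
ends [array([362.20659775, 300.74085796]), array([356.14467704, 355.90536598])]
xyz [0.0001 0.0009 0.0988] rot [-0.   -0.   -0.11] t 18.6 q7 0.12
[ 0.52671615 -0.04458939  0.16875754]
```

View pics/w6.png

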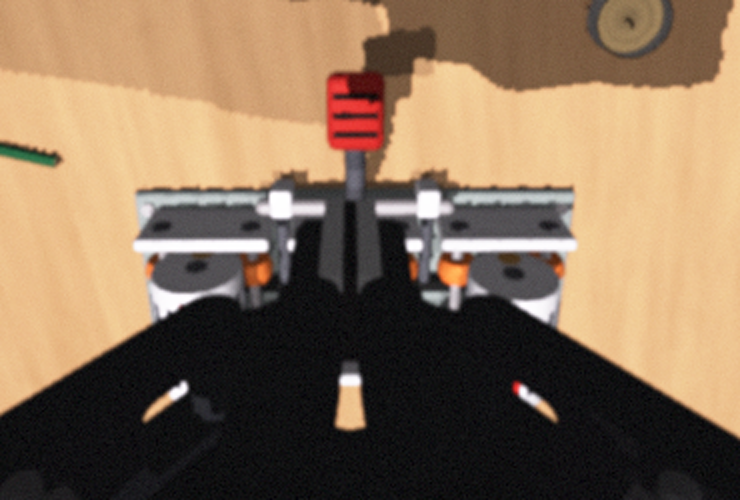

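```bash
python3 -m crank '[{"delta_rot":[0,0,0],"xyz":[-0.1,0,-0.03],"fingers":1},{"delta_rot":[0,0,0],"xyz":[-0.22,0,-0.03],"fingers":1},{"delta_rot":[0,0,0],"xyz":[-0.22,0,-0.03],"fingers":1},{"delta_rot":[0,0,0],"xyz":[-0.22,0,-0.03],"fingers":1},{"delta_rot":[0,0,0],"xyz":[-0.22,0,-0.03],"fingers":1},{"delta_rot":[0,0,0],"xyz":[-0.22,0,-0.03],"fingers":1},{"delta_rot":[0,0,0],"xyz":[-0.22,0,-0.03],"fingers":1},{"delta_rot":[0,0,0],"xyz":[-0.22,0,-0.03],"fingers":1}]'
python3 - <<'E'
from h import *
c=cam('wrist'); cr=c['img'][60:310,100:470]
cv2.imwrite('pics/w7.png',cv2.cvtColor(cv2.resize(cr,None,fx=2,fy=2,interpolation=cv2.INTER_CUBIC),cv2.COLOR_RGB2BGR))
for r in cut_out('wrist','drum0')[:3]:
    ys,xs=np.where(r['pixels']); P=np.array([ray(c,(x,y),.06)[:2] for x,y in zip(xs,ys)],np.float32); print(r['score'],r['pixel'],cv2.minAreaRect(P))
for x in (-80,80):
  p=loc(SC,SY,x/1e3,0); print(p,'bay top px',proj(c,(*p,.077)),[proj(c,(*loc(SC,SY,x/1e3,y),.077)) for y in(.033,-.033)])
p=loc(SC,SY,0,.124);plan(*p,.12,SY)
E
```

```text
t: 19.4
eef_pos: [0.4994, -0.2612, 0.1984]
tool_rot: [-0.001, 0.75, 0.662, 0.0]
contact_force: [0.7, -0.0, -0.4]
gripper_width: 0.0
grasp_force: 0.0
0.96 [362.2, 87.5] ((0.5907776951789856, -0.17680341005325317), (0.0699339210987091, 0.04726690053939819), 83.02403259277344)
0.94 [185.7, 84.5] ((0.4353995621204376, -0.15301606059074402), (0.06926964223384857, 0.04726291447877884), 82.84049987792969)
[ 0.4328221  -0.15764261] bay top px [180.58590944  90.45959651] [array([176.31574724,  45.95203201]), array([184.50272361, 131.28424229])]
[ 0.5915779  -0.17755739] bay top px [373.49208747  90.3122413 ] [array([377.92832122,  45.74718143]), array([369.42332845, 131.18576131])]
xyz [0.2183 0.0012 0.0787] rot [-0.03 -0.05  0.04] t 19.5 q7 0.54
```

View pics/w7.png

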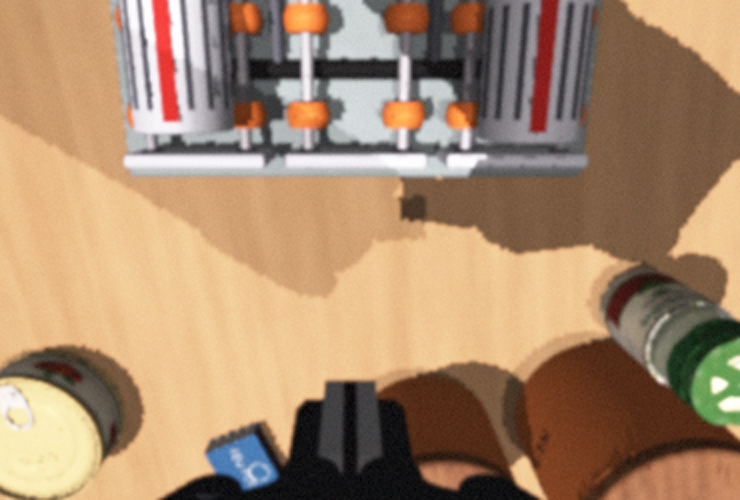

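```bash
python3 -m crank '[{"delta_rot":[0,0,0],"xyz":[0.221,0.001,0.02],"fingers":1},{"delta_rot":[0,0,0],"xyz":[0.221,0.001,0.02],"fingers":1},{"delta_rot":[0,0,0],"xyz":[0.221,0.001,0.02],"fingers":1},{"delta_rot":[0,0,0],"xyz":[0.221,0.001,0.02],"fingers":1},{"delta_rot":[0,0,0],"xyz":[0.221,0.001,0.04],"fingers":1},{"delta_rot":[0,0,0],"xyz":[0.221,0.001,0.08],"fingers":1},{"delta_rot":[0,0,0],"xyz":[0.221,0.001,0.11],"fingers":1},{"delta_rot":[0,0,0],"xyz":[0.221,0.001,0.12],"fingers":1},{"delta_rot":[0,0,0],"xyz":[0.221,0.001,0.125],"fingers":1},{"delta_rot":[0,0,0],"xyz":[0.221,0.001,0.125],"fingers":1}]'
```

```text
t: 20.5
eef_pos: [0.5283, -0.0437, 0.0742]
tool_rot: [0.0, 0.75, 0.661, 0.0]
contact_force: [-0.0, 0.4, -0.9]
gripper_width: 0.001
grasp_force: 0.0
```

```bash
python3 -m crank '[{"delta_rot":[0,0,0],"xyz":[0,0,0.008],"fingers":1},{"delta_rot":[0,0,0],"xyz":[0,0,0.013],"fingers":1},{"delta_rot":[0,0,0],"xyz":[0.001,0,0.018],"fingers":1},{"delta_rot":[0,0,0],"xyz":[0.002,0,0.023],"fingers":1},{"delta_rot":[0,0,0],"xyz":[0.003,0,0.028],"fingers":1},{"delta_rot":[0,0,0],"xyz":[0.003,0,0.03],"fingers":1},{"delta_rot":[0,0,0],"xyz":[0.003,0,0.03],"fingers":1}]'
```

```text
t: 21.2
eef_pos: [0.5304, -0.0356, 0.0465]
tool_rot: [-0.002, 0.749, 0.662, 0.004]
contact_force: [-6.2, 14.1, 28.5]
gripper_width: -0.001
grasp_force: 15.4
```

```bash
python3 -m crank '[{"delta_rot":[0,0,0],"xyz":[0,0,-0.05],"fingers":1},{"delta_rot":[0,0,0],"xyz":[0,0,-0.1],"fingers":1},{"delta_rot":[0,0,0],"xyz":[0,0,-0.12],"fingers":1},{"delta_rot":[0,0,0],"xyz":[0,0,-0.12],"fingers":1}]'
python3 - <<'E'
from h import *
c=cam('wrist'); hsv=cv2.cvtColor(c['img'],cv2.COLOR_RGB2HSV)
m=(((hsv[...,0]<4)|(hsv[...,0]>174))&(hsv[...,1]>140)&(hsv[...,2]>60)).astype(np.uint8); m[300:]=0
n,l,s,ce=cv2.connectedComponentsWithStats(m)
for i in range(1,n):
    if s[i,4]>100: print(ce[i],s[i])
for y,z in ((.122,.064),(.129,.047)): print(proj(c,(*loc(SC,SY,0,y),z)))
plan(.51,.205,.17,6)
E
```

```text
t: 21.6
eef_pos: [0.5308, -0.0409, 0.1674]
tool_rot: [0.002, 0.751, 0.661, 0.003]
contact_force: [-0.4, -0.3, -0.5]
gripper_width: 0.0
grasp_force: 0.0
[272.5740113  197.46553672] [260 179  27  38 885]
[271.7005028  211.77798695]
[271.71261067 198.4145244 ]
xyz [ 0.2412 -0.0503 -0.0043] rot [  0.23  -0.08 -13.25] t 21.65 q7 0.13
```

Brake is down (matches locked prediction). On to the clips.

```bash
python3 -m crank '[{"delta_rot":[0,0,-13],"xyz":[0.241,-0.05,-0.004],"fingers":0},{"delta_rot":[0,0,-13],"xyz":[0.241,-0.05,-0.004],"fingers":0},{"delta_rot":[0,0,-13],"xyz":[0.241,-0.05,-0.004],"fingers":0},{"delta_rot":[0,0,-13],"xyz":[0.241,-0.05,-0.004],"fingers":0},{"delta_rot":[0,0,-13],"xyz":[0.241,-0.05,-0.004],"fingers":0},{"delta_rot":[0,0,-13],"xyz":[0.241,-0.05,-0.004],"fingers":0},{"delta_rot":[0,0,-13],"xyz":[0.241,-0.05,-0.004],"fingers":0},{"delta_rot":[0,0,-13],"xyz":[0.241,-0.05,-0.004],"fingers":0}]'
python3 - <<'E'
from h import *
c=cam('wrist'); 
cr=c['img'][100:300,150:420]
cv2.imwrite('pics/w8.png',cv2.cvtColor(cv2.resize(cr,None,fx=2.5,fy=2.5,interpolation=cv2.INTER_CUBIC),cv2.COLOR_RGB2BGR))
hsv=cv2.cvtColor(c['img'],cv2.COLOR_RGB2HSV); H,S,V=cv2.split(hsv)
def comps(m,z,name,lo):
    n,l,s,ce=cv2.connectedComponentsWithStats(m.astype(np.uint8))
    for i in range(1,n):
        if s[i,4]<lo: continue
        ys,xs=np.where(l==i); P=np.array([ray(c,(x,y),z)[:2] for x,y in zip(xs,ys)],np.float32)
        print(name,s[i,4],ce[i].round(1),np.round(np.hstack(cv2.minAreaRect(P)),4))
comps((H>45)&(H<85)&(S>100)&(V>90),.038,'green',60)
for r in cut_out('wrist','clip0')[:4]: print(r['score']); comps(r['pixels'],.015,'clip',60)
o=telemetry.get_obs(); print(o['eef_pos'],o['t'])
E
```

```text
t: 22.45
eef_pos: [0.5087, 0.2028, 0.1669]
tool_rot: [0.0, 0.672, 0.741, -0.001]
contact_force: [-0.4, -0.0, 0.8]
gripper_width: 0.502
grasp_force: 0.0
green 366 [364.6  90.5] [ 0.575   0.3041  0.0111  0.022  10.7824]
green 335 [219.7  93.1] [0.4522 0.2899 0.0107 0.0219 9.7323]
green 339 [288.7  98.2] [0.5116 0.2915 0.0103 0.0219 6.1072]
0.94
clip 1522 [355.6  91. ] [0.5727 0.3046 0.0479 0.0267 6.6683]
0.75
clip 1377 [225.6  93.4] [ 0.4532  0.2905  0.0446  0.0258 10.1108]
0.74
clip 1432 [286.9  98.2] [0.5106 0.2917 0.0467 0.0255 5.5765]
[0.50918143 0.20253866 0.16736907] 22.55
```

View pics/w8.png

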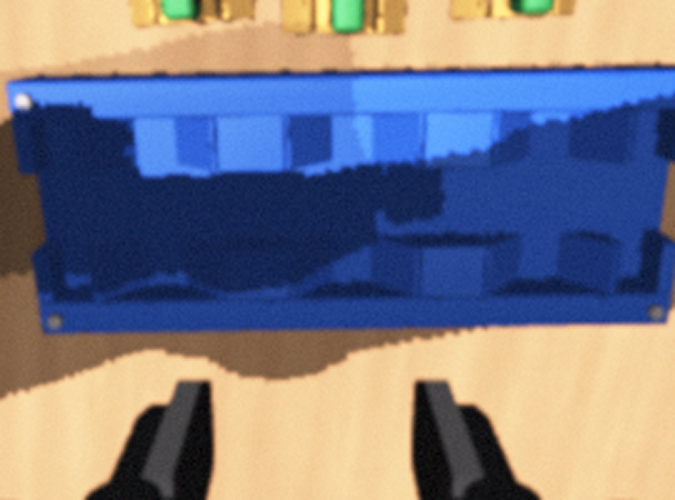

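```bash
python3 -c "
from h import *
plan(.575,.3035,.06,8)"
```

```text
xyz [0.0942 0.0754 0.1072] rot [-0.04  0.04 -2.44] t 22.55 q7 -0.15
```

```bash
python3 -m crank '[{"delta_rot":[0,0,-2.4],"xyz":[0.047,0.037,0.03],"fingers":0},{"delta_rot":[0,0,-2.4],"xyz":[0.08,0.065,0.06],"fingers":0},{"delta_rot":[0,0,-2.4],"xyz":[0.094,0.075,0.09],"fingers":0},{"delta_rot":[0,0,-2.4],"xyz":[0.094,0.075,0.107],"fingers":0},{"delta_rot":[0,0,-2.4],"xyz":[0.094,0.075,0.107],"fingers":0},{"delta_rot":[0,0,-2.4],"xyz":[0.094,0.075,0.107],"fingers":0}]'
python3 -c "
from h import *
plan(.575,.3035,.0195,8)"
```

```text
t: 23.15
eef_pos: [0.5748, 0.3035, 0.0611]
tool_rot: [0.0, 0.656, 0.755, -0.001]
contact_force: [-0.5, -0.2, 0.5]
gripper_width: 0.5
grasp_force: 0.0
xyz [0.     0.0002 0.0416] rot [-0.02  0.07 -0.01] t 23.15 q7 -0.12
```

```bash
python3 -m crank '[{"delta_rot":[0,0,0],"xyz":[0,0,0.025],"fingers":0},{"delta_rot":[0,0,0],"xyz":[0,0,0.041],"fingers":0},{"delta_rot":[0,0,0],"xyz":[0,0,0.041],"fingers":0},{"delta_rot":[0,0,0],"xyz":[0,0,0.041],"fingers":1},{"delta_rot":[0,0,0],"xyz":[0,0,0.041],"fingers":1},{"delta_rot":[0,0,0],"xyz":[0,0,0.041],"fingers":1},{"delta_rot":[0,0,0],"xyz":[0,0,0.041],"fingers":1},{"delta_rot":[0,0,0],"xyz":[0,0,0.041],"fingers":1}]' 40
python3 -m crank '[{"delta_rot":[0,0,0],"xyz":[0,0,-0.05],"fingers":1},{"delta_rot":[0,0,0],"xyz":[0,0,-0.1],"fingers":1},{"delta_rot":[0,0,0],"xyz":[0,0,-0.14],"fingers":1},{"delta_rot":[0,0,0],"xyz":[0,0,-0.14],"fingers":1},{"delta_rot":[0,0,0],"xyz":[0,0,-0.14],"fingers":1}]'
python3 -c "
from h import *
plan(.591,-.177,.16,SY)"
```

```text
t: 23.95
eef_pos: [0.5751, 0.3058, 0.021]
tool_rot: [0.0, 0.655, 0.755, 0.001]
contact_force: [-0.9, -0.3, 6.3]
gripper_width: 0.127
grasp_force: 42.7
t: 24.45
eef_pos: [0.5747, 0.3061, 0.1609]
tool_rot: [0.0, 0.655, 0.756, 0.001]
contact_force: [-0.9, -0.1, -0.4]
gripper_width: 0.129
grasp_force: 41.9
xyz [-4.805e-01 -5.230e-02  1.000e-04] rot [ 0.1 -0.1 15.3] t 24.45 q7 -0.17
```

```bash
python3 -m crank '[{"delta_rot":[0,0,15.3],"xyz":[-0.48,-0.052,0],"fingers":1},{"delta_rot":[0,0,15.3],"xyz":[-0.48,-0.052,0],"fingers":1},{"delta_rot":[0,0,15.3],"xyz":[-0.48,-0.052,0],"fingers":1},{"delta_rot":[0,0,15.3],"xyz":[-0.48,-0.052,0],"fingers":1},{"delta_rot":[0,0,15.3],"xyz":[-0.48,-0.052,0],"fingers":1},{"delta_rot":[0,0,15.3],"xyz":[-0.48,-0.052,0],"fingers":1},{"delta_rot":[0,0,15.3],"xyz":[-0.48,-0.052,0],"fingers":1},{"delta_rot":[0,0,15.3],"xyz":[-0.48,-0.052,0],"fingers":1},{"delta_rot":[0,0,15.3],"xyz":[-0.48,-0.052,0],"fingers":1},{"delta_rot":[0,0,15.3],"xyz":[-0.48,-0.052,0],"fingers":1}]'
python3 -m crank '[{"delta_rot":[0,0,0],"xyz":[-0.06,0,0],"fingers":1},{"delta_rot":[0,0,0],"xyz":[-0.06,0,0],"fingers":1},{"delta_rot":[0,0,0],"xyz":[-0.06,0,0],"fingers":1},{"delta_rot":[0,0,0],"xyz":[-0.06,0,0],"fingers":1}]'
python3 - <<'E'
from h import *
plan(.591,-.177,.11,SY)
c=cam('wrist','w9.png')
hsv=cv2.cvtColor(c['img'],cv2.COLOR_RGB2HSV); H,S,V=cv2.split(hsv)
for r in cut_out('wrist','drum0')[:3]:
    ys,xs=np.where(r['pixels']); P=np.array([ray(c,(x,y),.06)[:2] for x,y in zip(xs,ys)],np.float32); print(r['score'],r['pixel'],cv2.minAreaRect(P))
m=(((H<4)|(H>174))&(S>140)&(V>60)).astype(np.uint8)
n,l,s,ce=cv2.connectedComponentsWithStats(m)
for i in range(1,n):
    if s[i,4]>50: print('red',ce[i],s[i],ray(c,ce[i],.077))
E
```

```text
t: 25.45
eef_pos: [0.5888, -0.181, 0.1582]
tool_rot: [-0.001, 0.751, 0.66, -0.002]
contact_force: [-0.2, 0.0, 0.0]
gripper_width: 0.129
grasp_force: 41.9
t: 25.85
eef_pos: [0.583, -0.2348, 0.1584]
tool_rot: [-0.001, 0.75, 0.662, -0.0]
contact_force: [-0.9, 0.4, 0.3]
gripper_width: 0.133
grasp_force: 41.9
xyz [0.0582 0.0009 0.0485] rot [-0.13 -0.07  0.04] t 25.85 q7 0.49
0.92 [77.4, 128.2] ((0.4365138113498688, -0.15338756144046783), (0.07061121612787247, 0.054337307810783386), 80.75491333007812)
0.58 [274.7, 135.2] ((0.5928683876991272, -0.17820049822330475), (0.07037830352783203, 0.045832011848688126), 83.35845947265625)
red [ 61.54126984 129.86984127] [ 51  93  22  76 630] [ 0.43492392 -0.14983768  0.077     ]
red [277.96533795 137.01906412] [274 100   9  76 577] [ 0.59202159 -0.17470617  0.077     ]
red [345.68965517 253.94827586] [342 246  10  17  58] [ 0.63694096 -0.27761558  0.077     ]
```

View pics/w9.png

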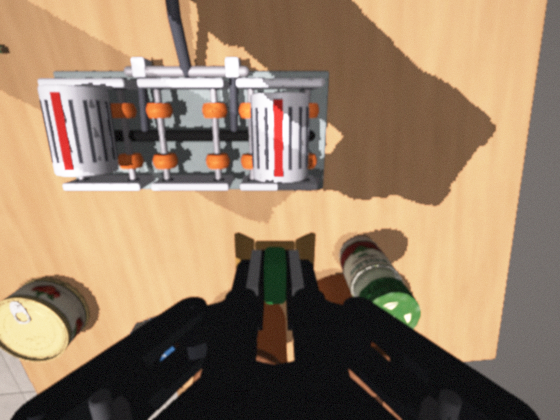

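```bash
python3 -c "
from h import *
plan(.5917,-.176,.12,SY)"
python3 -m crank '[{"delta_rot":[0,0,0],"xyz":[0.03,0.001,0],"fingers":1},{"delta_rot":[0,0,0],"xyz":[0.058,0.001,0.01],"fingers":1},{"delta_rot":[0,0,0],"xyz":[0.058,0.001,0.03],"fingers":1},{"delta_rot":[0,0,0],"xyz":[0.058,0.001,0.045],"fingers":1},{"delta_rot":[0,0,0],"xyz":[0.058,0.001,0.045],"fingers":1},{"delta_rot":[0,0,0],"xyz":[0.058,0.001,0.045],"fingers":1}]'
python3 -c "
from h import *
plan(.5917,-.176,.088,SY)"
```

```text
xyz [0.0582 0.001  0.0389] rot [-0.08 -0.08  0.17] t 25.95 q7 0.49
t: 26.55
eef_pos: [0.5913, -0.1794, 0.1148]
tool_rot: [-0.0, 0.75, 0.661, -0.0]
contact_force: [0.0, -0.7, 0.3]
gripper_width: 0.133
grasp_force: 41.9
xyz [ 0.0034 -0.      0.0268] rot [-0.03  0.02 -0.04] t 26.55 q7 0.43
```

```bash
python3 -m crank '[{"delta_rot":[0,0,0],"xyz":[0.003,0,0.012],"fingers":1},{"delta_rot":[0,0,0],"xyz":[0.003,0,0.02],"fingers":1},{"delta_rot":[0,0,0],"xyz":[0.003,0,0.024],"fingers":1},{"delta_rot":[0,0,0],"xyz":[0.003,0,0.0265],"fingers":1},{"delta_rot":[0,0,0],"xyz":[0.003,0,0.0265],"fingers":1}]'
```

```text
t: 27.05
eef_pos: [0.5925, -0.1764, 0.0885]
tool_rot: [0.001, 0.75, 0.661, 0.0]
contact_force: [0.9, -1.1, 0.6]
gripper_width: 0.12
grasp_force: 42.1
```

```bash
python3 -m crank '[{"delta_rot":[0,0,0],"xyz":[0,0,0.001],"fingers":1},{"delta_rot":[0,0,0],"xyz":[0,0,0.002],"fingers":1},{"delta_rot":[0,0,0],"xyz":[0,0,0.002],"fingers":1}]'
```

```text
t: 27.35
eef_pos: [0.5934, -0.1765, 0.0875]
tool_rot: [0.001, 0.75, 0.662, 0.001]
contact_force: [2.1, -1.3, 5.5]
gripper_width: 0.129
grasp_force: 42.7
```

Contact; release and retreat, then look.

```bash
python3 -m crank '[{"delta_rot":[0,0,0],"xyz":[0,0,0],"fingers":0.3},{"delta_rot":[0,0,0],"xyz":[0,0,0],"fingers":0.3},{"delta_rot":[0,0,0],"xyz":[0,0,0],"fingers":0.3},{"delta_rot":[0,0,0],"xyz":[0,0,-0.03],"fingers":0.3},{"delta_rot":[0,0,0],"xyz":[0,0,-0.08],"fingers":0.3},{"delta_rot":[0,0,0],"xyz":[-0.04,0,-0.08],"fingers":0},{"delta_rot":[0,0,0],"xyz":[-0.06,0,-0.08],"fingers":0},{"delta_rot":[0,0,0],"xyz":[-0.06,0,-0.08],"fingers":0}]'
python3 - <<'E'
from h import *
c=cam('wrist','w10.png')
hsv=cv2.cvtColor(c['img'],cv2.COLOR_RGB2HSV); H,S,V=cv2.split(hsv)
m=((H>45)&(H<85)&(S>100)&(V>90)).astype(np.uint8); n,l,s,ce=cv2.connectedComponentsWithStats(m)
for i in range(1,n):
    if s[i,4]>50: print('green',ce[i],s[i],ray(c,ce[i],.104))
for t in ('drum0','clip0'):
  for r in search_frame('wrist',t)[:3]: print(t,r['score'],r['pixel'])
plan(.4525,.2895,.1,10)
E
```

```text
t: 28.15
eef_pos: [0.5829, -0.2396, 0.1668]
tool_rot: [0.001, 0.752, 0.66, -0.001]
contact_force: [-0.2, 0.1, -1.1]
gripper_width: 0.502
grasp_force: 0.0
green [275.99072356 134.75324675] [268 118  17  35 539] [ 0.59137111 -0.1762886   0.104     ]
green [390.12844037 293.05504587] [364 280  52  29 763] [ 0.66703845 -0.31310909  0.104     ]
drum0 0.98 [80.6, 121.6]
drum0 0.93 [273.2, 112.2]
clip0 0.58 [276.3, 133.4]
xyz [ 0.5035 -0.1957  0.0664] rot [ -0.06  -0.07 -17.13] t 28.3 q7 0.48
```

View pics/w10.png

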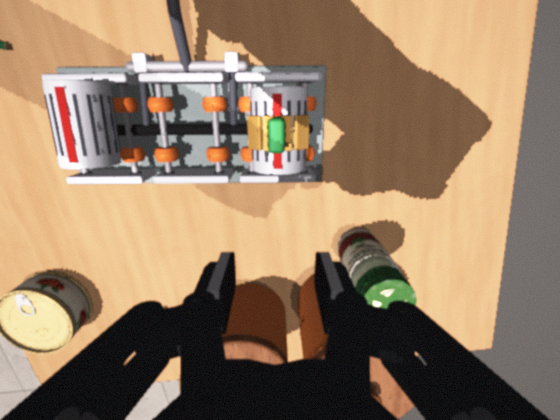

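```bash
python3 -m crank '[{"delta_rot":[0,0,-17.1],"xyz":[0.504,-0.196,0],"fingers":0},{"delta_rot":[0,0,-17.1],"xyz":[0.504,-0.196,0],"fingers":0},{"delta_rot":[0,0,-17.1],"xyz":[0.504,-0.196,0],"fingers":0},{"delta_rot":[0,0,-17.1],"xyz":[0.504,-0.196,0],"fingers":0},{"delta_rot":[0,0,-17.1],"xyz":[0.504,-0.196,0],"fingers":0},{"delta_rot":[0,0,-17.1],"xyz":[0.504,-0.196,0],"fingers":0},{"delta_rot":[0,0,-17.1],"xyz":[0.504,-0.196,0],"fingers":0},{"delta_rot":[0,0,-17.1],"xyz":[0.504,-0.196,0],"fingers":0},{"delta_rot":[0,0,-17.1],"xyz":[0.504,-0.196,0.02],"fingers":0},{"delta_rot":[0,0,-17.1],"xyz":[0.504,-0.196,0.04],"fingers":0}]'
python3 -m crank '[{"delta_rot":[0,0,0],"xyz":[0,0,0.04],"fingers":0},{"delta_rot":[0,0,0],"xyz":[0,0,0.06],"fingers":0},{"delta_rot":[0,0,0],"xyz":[0,0,0.06],"fingers":0},{"delta_rot":[0,0,0],"xyz":[0,0,0.06],"fingers":0}]'
python3 -c "
from h import *
plan(.4525,.2892,.0195,10)"
```

```text
t: 29.3
eef_pos: [0.4626, 0.2501, 0.143]
tool_rot: [-0.0, 0.642, 0.767, 0.002]
contact_force: [0.8, 0.2, 0.0]
gripper_width: 0.499
grasp_force: 0.0
t: 29.7
eef_pos: [0.4632, 0.2464, 0.0824]
tool_rot: [-0.0, 0.643, 0.766, -0.0]
contact_force: [0.3, -0.5, 0.3]
gripper_width: 0.504
grasp_force: 0.0
xyz [ 0.044  -0.0031  0.0629] rot [-0.04  0.02 -0.02] t 29.7 q7 -0.16
```

```bash
python3 -m crank '[{"delta_rot":[0,0,0],"xyz":[0.044,-0.003,0],"fingers":0},{"delta_rot":[0,0,0],"xyz":[0.044,-0.003,0.02],"fingers":0},{"delta_rot":[0,0,0],"xyz":[0.044,-0.003,0.02],"fingers":0}]'
python3 -c "
from h import *
plan(.4525,.2892,.0195,10)"
```

```text
t: 30.0
eef_pos: [0.4522, 0.2899, 0.0623]
tool_rot: [-0.0, 0.642, 0.766, -0.0]
contact_force: [-0.1, -0.8, 0.0]
gripper_width: 0.502
grasp_force: 0.0
xyz [-0.0008  0.0002  0.0428] rot [-0.04 -0.01  0.07] t 30.0 q7 -0.21
```

```bash
python3 -m crank '[{"delta_rot":[0,0,0],"xyz":[-0.001,0,0.025],"fingers":0},{"delta_rot":[0,0,0],"xyz":[-0.001,0,0.042],"fingers":0},{"delta_rot":[0,0,0],"xyz":[-0.001,0,0.042],"fingers":0},{"delta_rot":[0,0,0],"xyz":[-0.001,0,0.042],"fingers":1},{"delta_rot":[0,0,0],"xyz":[-0.001,0,0.042],"fingers":1},{"delta_rot":[0,0,0],"xyz":[-0.001,0,0.042],"fingers":1},{"delta_rot":[0,0,0],"xyz":[-0.001,0,0.042],"fingers":1},{"delta_rot":[0,0,0],"xyz":[-0.001,0,0.042],"fingers":1}]' 40
python3 -m crank '[{"delta_rot":[0,0,0],"xyz":[0,0,-0.05],"fingers":1},{"delta_rot":[0,0,0],"xyz":[0,0,-0.1],"fingers":1},{"delta_rot":[0,0,0],"xyz":[0,0,-0.14],"fingers":1},{"delta_rot":[0,0,0],"xyz":[0,0,-0.14],"fingers":1},{"delta_rot":[0,0,0],"xyz":[0,0,-0.14],"fingers":1}]'
python3 -c "
from h import *
plan(.43,-.2,.158,SY)"
```

```text
t: 30.8
eef_pos: [0.4543, 0.2881, 0.0216]
tool_rot: [0.0, 0.643, 0.766, 0.001]
contact_force: [0.4, -0.5, 8.0]
gripper_width: 0.128
grasp_force: 42.8
t: 31.3
eef_pos: [0.4534, 0.2884, 0.1615]
tool_rot: [-0.0, 0.643, 0.766, 0.001]
contact_force: [0.1, -0.4, -0.6]
gripper_width: 0.127
grasp_force: 41.8
xyz [-0.477  -0.1075  0.0023] rot [ 0.09 -0.13 17.11] t 31.3 q7 -0.29
```

```bash
python3 -m crank '[{"delta_rot":[0,0,17.1],"xyz":[-0.477,-0.107,0],"fingers":1},{"delta_rot":[0,0,17.1],"xyz":[-0.477,-0.107,0],"fingers":1},{"delta_rot":[0,0,17.1],"xyz":[-0.477,-0.107,0],"fingers":1},{"delta_rot":[0,0,17.1],"xyz":[-0.477,-0.107,0],"fingers":1},{"delta_rot":[0,0,17.1],"xyz":[-0.477,-0.107,0],"fingers":1},{"delta_rot":[0,0,17.1],"xyz":[-0.477,-0.107,0],"fingers":1},{"delta_rot":[0,0,17.1],"xyz":[-0.477,-0.107,0],"fingers":1},{"delta_rot":[0,0,17.1],"xyz":[-0.477,-0.107,0],"fingers":1},{"delta_rot":[0,0,17.1],"xyz":[-0.477,-0.107,0],"fingers":1},{"delta_rot":[0,0,17.1],"xyz":[-0.477,-0.107,0],"fingers":1}]'
python3 -m crank '[{"delta_rot":[0,0,0],"xyz":[0,0,0],"fingers":1},{"delta_rot":[0,0,0],"xyz":[0,0,0],"fingers":1},{"delta_rot":[0,0,0],"xyz":[0,0,0],"fingers":1}]'
python3 - <<'E'
from h import *
c=cam('wrist')
hsv=cv2.cvtColor(c['img'],cv2.COLOR_RGB2HSV); H,S,V=cv2.split(hsv)
for r in cut_out('wrist','drum0')[:3]:
    ys,xs=np.where(r['pixels']); P=np.array([ray(c,(x,y),.06)[:2] for x,y in zip(xs,ys)],np.float32); print(r['score'],r['pixel'],cv2.minAreaRect(P))
m=(((H<4)|(H>174))&(S>140)&(V>60)).astype(np.uint8)
n,l,s,ce=cv2.connectedComponentsWithStats(m)
for i in range(1,n):
    if s[i,4]>50: print('red',ce[i],s[i],ray(c,ce[i],.077))
plan(.4345,-.153,.115,SY)
E
```

```text
t: 32.3
eef_pos: [0.4283, -0.2029, 0.1592]
tool_rot: [-0.001, 0.751, 0.661, -0.001]
contact_force: [0.4, -0.1, -0.0]
gripper_width: 0.13
grasp_force: 41.8
t: 32.6
eef_pos: [0.4296, -0.1991, 0.1593]
tool_rot: [-0.001, 0.749, 0.662, -0.001]
contact_force: [1.2, -0.5, 0.1]
gripper_width: 0.133
grasp_force: 41.7
0.97 [274.3, 152.5] ((0.43370965123176575, -0.1539505124092102), (0.06960376352071762, 0.04660124331712723), 82.82689666748047)
0.6 [464.4, 141.9] ((0.5902820825576782, -0.17885905504226685), (0.07152066379785538, 0.05445021763443947), 83.33931732177734)
red [380.5          3.20982143] [365   0  35  10 224] [ 0.51478127 -0.06299577  0.077     ]
red [275.07156309 153.73634652] [271 117   9  73 531] [ 0.43491921 -0.1511683   0.077     ]
red [490.34659091 135.11931818] [485 125  12  21 176] [ 0.59431665 -0.15720222  0.077     ]
red [478.75609756 188.88617886] [474 182  11  15 123] [ 0.58977811 -0.1981282   0.077     ]
red [488.81528662 271.06369427] [482 262  16  20 157] [ 0.60539413 -0.27416364  0.077     ]
xyz [ 0.0459 -0.0012  0.0447] rot [-0.07 -0.03  0.14] t 32.7 q7 0.47
```

```bash
python3 -m crank '[{"delta_rot":[0,0,0],"xyz":[0.03,-0.001,0],"fingers":1},{"delta_rot":[0,0,0],"xyz":[0.046,-0.001,0.01],"fingers":1},{"delta_rot":[0,0,0],"xyz":[0.046,-0.001,0.03],"fingers":1},{"delta_rot":[0,0,0],"xyz":[0.046,-0.001,0.044],"fingers":1},{"delta_rot":[0,0,0],"xyz":[0.046,-0.001,0.044],"fingers":1},{"delta_rot":[0,0,0],"xyz":[0.046,-0.001,0.044],"fingers":1}]'
python3 -c "
from h import *
plan(.4345,-.1525,.088,SY)"
```

```text
t: 33.3
eef_pos: [0.4347, -0.1541, 0.116]
tool_rot: [-0.0, 0.75, 0.662, -0.0]
contact_force: [-0.6, -0.1, 0.3]
gripper_width: 0.131
grasp_force: 41.8
xyz [ 0.0016 -0.0004  0.028 ] rot [-0.06  0.01  0.05] t 33.3 q7 0.44
```

```bash
python3 -m crank '[{"delta_rot":[0,0,0],"xyz":[0.001,0,0.012],"fingers":1},{"delta_rot":[0,0,0],"xyz":[0.001,0,0.02],"fingers":1},{"delta_rot":[0,0,0],"xyz":[0.001,0,0.025],"fingers":1},{"delta_rot":[0,0,0],"xyz":[0.001,0,0.027],"fingers":1},{"delta_rot":[0,0,0],"xyz":[0.001,0,0.028],"fingers":1},{"delta_rot":[0,0,0],"xyz":[0.001,0,0.029],"fingers":1},{"delta_rot":[0,0,0],"xyz":[0.001,0,0.029],"fingers":1}]'
```

```text
t: 34.0
eef_pos: [0.4354, -0.1542, 0.0877]
tool_rot: [0.0, 0.75, 0.661, 0.0]
contact_force: [-1.6, -0.7, 2.4]
gripper_width: 0.132
grasp_force: 42.2
```

```bash
python3 -m crank '[{"delta_rot":[0,0,0],"xyz":[0,0,0.001],"fingers":1},{"delta_rot":[0,0,0],"xyz":[0,0,0.001],"fingers":0.3},{"delta_rot":[0,0,0],"xyz":[0,0,0.001],"fingers":0.3},{"delta_rot":[0,0,0],"xyz":[0,0,0.001],"fingers":0.3},{"delta_rot":[0,0,0],"xyz":[0,0,-0.03],"fingers":0.3},{"delta_rot":[0,0,0],"xyz":[0,0,-0.08],"fingers":0.3},{"delta_rot":[0,0,0],"xyz":[-0.05,0.05,-0.1],"fingers":0},{"delta_rot":[0,0,0],"xyz":[-0.06,0.08,-0.1],"fingers":0},{"delta_rot":[0,0,0],"xyz":[-0.06,0.08,-0.1],"fingers":0},{"delta_rot":[0,0,0],"xyz":[-0.06,0.08,-0.1],"fingers":0}]'
python3 -m crank '[{"delta_rot":[0,0,0],"xyz":[0,0,0],"fingers":0},{"delta_rot":[0,0,0],"xyz":[0,0,0],"fingers":0},{"delta_rot":[0,0,0],"xyz":[0,0,0],"fingers":0}]'
python3 - <<'E'
from h import *
c=cam('wrist','w11.png')
hsv=cv2.cvtColor(c['img'],cv2.COLOR_RGB2HSV); H,S,V=cv2.split(hsv)
m=((H>45)&(H<85)&(S>100)&(V>90)).astype(np.uint8); n,l,s,ce=cv2.connectedComponentsWithStats(m)
for i in range(1,n):
    if s[i,4]>50: print('green',ce[i],s[i],ray(c,ce[i],.104))
for y,z in ((.122,.064),(.129,.047)): print('pad',proj(c,(*loc(SC,SY,0,y),z)))
E
```

```text
t: 35.0
eef_pos: [0.5072, -0.2238, 0.187]
tool_rot: [0.0, 0.75, 0.661, -0.0]
contact_force: [-0.7, 0.6, -0.1]
gripper_width: 0.499
grasp_force: 0.0
t: 35.3
eef_pos: [0.506, -0.2224, 0.1869]
tool_rot: [-0.001, 0.75, 0.662, 0.0]
contact_force: [0.1, 0.1, -0.6]
gripper_width: 0.502
grasp_force: 0.0
green [170.97530864 135.32839506] [163 120  17  32 405] [ 0.43654376 -0.15144266  0.104     ]
green [377.81012658 142.24050633] [373 130  12  27 237] [ 0.58877313 -0.17571103  0.104     ]
green [466.33207902 294.5625588 ] [ 442  275   50   42 1063] [ 0.66517507 -0.32028152  0.104     ]
pad [274.75836564 -28.50646383]
pad [274.78582421 -30.02725119]
```

View pics/w11.png

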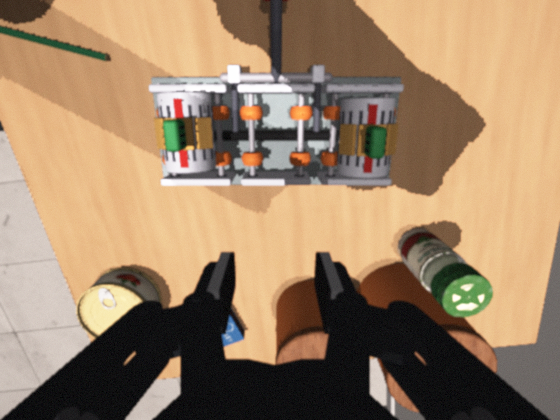

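Both saddles sit upright at the middle of their drums (fins at px (171,135) and (378,142)), with the red stripes on top. The mould is empty and nothing is touched.

```bash
python3 -c "
from station import job
print(job.hand_in())"
```

```text
the job is handed in; nothing more can be done
None
```

I handed the job in: both fan drums (only two were there) lie in bays 0 and 2 with their red stripes up, the brake lever is down, and each drum has a saddle weight upright on its middle. The hand-in gave no verdict.

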